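# Put the kimchi pressing weights away in the top drawer

## Robot

A 6-joint arm with a two-finger parallel gripper is mounted at the origin on the work surface. World frame = base frame: x ahead of the robot, y to its left, z up, the work surface at z = 0. Lengths are in m, angles in rad, forces in N, time in s.
With the tool pointing down it reaches from about 0.325 to 0.85 m from the base axis. Payload 4.4 kg.
Tool frame: the origin (TCP) lies at the very end of the fingers, on their centre line; the grasp point (between the pads) lies 19 mm behind it (bot.pinch_z is the distance from the TCP to the grasp point, in m); x points along the fingers, y is the direction in which the jaws open and shut, and the axes are right-handed (so a half turn about x gives the same grasp; the last joint's range is limited). The gripper opens to 94 mm and grips with 3 to 60 N. Pads are 16 mm wide; open, the fingers measure 119 mm over their backs; the gripper's body (75 mm by 177 mm) begins 78 mm behind the grasp point.
Start: joints at [1.099, 0.207, 1.542, -0, 1.393, -0.15], TCP at [0.182, 0.545, 0.178] pointing down, gripper open.
Joint ranges: [-2.73, 2.73], [-0.86, 2.22], [0.23, 2.46], [-1.11, 4.25], [0.08, 2.63], [-2.82, 2.82]. Speed limits (rad/s): [2.79, 2.79, 3.14, 3.14, 3.14, 3.14].

## Interface

Orientations are given as a 3x3 rotation matrix whose columns are the frame's x, y, z axes.
In Python, from workcell import bot gives the robot as it stands.
- The arm moves only by the shell command python3 -m inch 'ROWS' [FORCE]. ROWS is JSON, a list of rows, each a list of 7 numbers: the shift along the world's x, y, z in cm, then the turn, a rotation vector about the world's x, y, z in degrees, then the opening, from 0 (shut) to 1 (fully open). A call has exactly 8 rows; each row is the pose to reach, as a shift and turn from the pose measured when the call began; what a row does not reach only later rows make up. A row lasts 1/10 s, in which the tool goes at most 50 mm and 8.59 degrees, less where a joint would pass 70% of its speed; a pose out of reach is approached as far as the arm can. A call with a gripper value outside its range is refused whole. The fingers move at their own pace and stop on an object; FORCE is the grip in N (left out, the last holds). Time passes only in rows, so rows that repeat a pose let the fingers close, or fill a call up. It gives the time, the measured TCP pose, the force and the opening at its end, in the units of the state.
- bot.observe(): the state, without advancing time (a new reading comes with each control period).
- bot.read_camera(name): name is "side" or "top"; returns the picture (480x640x3 uint8, red, green, blue); there is no depth.
- bot.camera_model(name): a dict with "fx", "fy", "cx", "cy" (pixels), "rvec" (rotation vector, rad) and "tvec" (3), from world to camera coordinates, as OpenCV has them. Camera axes: x right, y down, z forward; pixel columns grow to the right and rows downward; lengths in m; the calibration is good to about 2 mm. A picture is of the moment at which its call begins. camera_model takes no time and is no camera call.
- bot.finish_job(): hands the job in, once; it reports no verdict.
The state is a dict: "time_s": time; "joints": joint angles; "qvel": joint speeds; "effort": joint torques, N m; "eef_pos": TCP position; "tcp_rot": TCP orientation; "contact_force": force on the tool from outside, world axes, zero at the start; "moment": the same for the moment, N m; "width": finger opening in m.
Only numpy, scipy, OpenCV 4.12 (cv2) and the standard library are available. Lean on these libraries where they do the work, as an engineer would, in place of code of your own. Each camera call takes 0.05 s, during which the arm holds its last target.

## Task

Pull the top drawer of the blue container stack out to its stop, put every pressing weight from the wooden board into it so that all rest on the drawer's floor, none on top of another, and then push the drawer fully home. The weights lie flush in their wells; pressing down the end with the blue dot tips the other end up so that it can be picked up. Leave the dish, the measuring cup and the chopsticks alone.

Things in the scene. Friction and masses are not known exactly. Their poses are not given: they have to be found in the camera images.
- stack: Fixed stack of three blue container tiers, 170 deep (x) x 300 wide x 180 mm high with a flat lid. Origin on the ledge 80 mm in front of the tiers (they span x +80 to +250 mm), midway across: right under the middle of the fully pulled-out drawer. x runs front to back, z up. Only the top tier (112 to 168 mm up) has a drawer; it slides out along -x.
- drawer (a joint): Travel of the top drawer in m: 0 fully home, 0.150 at its stop fully out. Friction about 1.5 N plus light damping; it stays where it is left.
- drawer_floor (a point): Centre of the drawer's inner floor, upper face, 118 mm above the ledge; moves with the drawer; axes as the stack's. Inside the drawer is 140 (x) by 280 mm (y), thin walls 38 mm high; the front panel (x -70 to -78 mm, 300 wide) reaches 45 mm above this floor. Fully out, the whole inside lies in front of the tiers.
- drawer_handle (a point): Middle of the white bar handle on the drawer front, 148 mm above the ledge: a horizontal bar about 10 mm thick, 120 mm long along y, its axis 35 mm in front of the panel, on a post near each end; a finger can go down between bar and panel.
- board_top (a point): Centre of the top face of a fixed wooden board, 130 (x) x 218 (y) x 30 mm high (the top is 30 mm above the ledge). Four wells, each 106 mm long in x, 42 mm wide in y, 24 mm deep with a flat floor, are centred at x = 0, y = -78, -26, +26, +78 mm from this point.
- dish: Bystander: small blue ceramic dish, 84 mm across, 22 mm high, behind the board; origin under its centre. Leave it alone.
- cup: Bystander: steel measuring cup, 60 mm across, 45 mm high, with a short flat handle, behind the board; origin under its centre. Leave it alone.
- chopsticks: Bystander: banded pair of wooden chopsticks, 220 x 21 x 8 mm, lying on the stack's lid; origin under the centre. Leave it alone.
- weight1_mid (a point): Weight 1, like the others; starts, if present (else None), in the well at y = -78 mm. White ceramic block 96 (x) x 38 (y) x 24 mm (z), 120 to 195 g; this point is the centre of that envelope. z to the top face, which is flush with the board at the start. Blue dot and line on top mark the thin +x end; the thick end is -x. Its long side lies along the well.
- weight2_mid (a point): Weight 2, like the others; starts, if present (else None), in the well at y = -26 mm. Underside: flat from the thick end (-x) to about x = -6 mm, then bevelled up by 20 degrees to the thin +x end, so it stands steadily on either part. The blue dot is on top, 33 mm from the centre towards +x.
- weight3_mid (a point): Weight 3, like the others; starts, if present (else None), in the well at y = +26 mm. Pressed down some 13 mm at the dot, 33 mm from its centre towards +x (1 N is ample), it rocks over by 20 degrees (0.35 rad) and stays so when let go.
- weight4_mid (a point): Weight 4, like the others; starts, if present (else None), in the well at y = +78 mm. Once rocked over, its thick end (-x) stands about 12 mm proud of the board at the very end, sloping down towards the dot, and can be pinched there across the 38 mm width.
Things that resemble listed ones, but are neither listed nor needed, are in the scene too. What is shaped like the part that bears weight3_mid but red is not meant.

How it is judged:
By the outcome, as a careful person would: the job done as asked, in the order asked, and still so for the second after the job is handed in, with the robot touching nothing.
Of weight1, weight2, weight3, weight4 only 2 to 4 are there at a start; the rules pass over those that are not, and their reading is None.
At some moment in a run one of weight1, weight2, weight3, weight4 may be knocked a few centimetres aside while the robot is not near it.
Once in a run the grip may slacken for a moment while it holds something.
It also fails if it takes over 210 s, if anything falls off the work surface, if the arm or the gripper's body presses on something with over 40 N, if the wrist force passes 120 N, or if a joint passes its speed limit or range.

## Working session

There is one attempt and no reset: what is moved stays moved. The work goes in short steps, Python scripts to look and compute and a shell command to move; the robot and the scene stay as the last step left them, time stands still between calls to the robot, and variables do not carry over. Pictures are saved under pics/ and viewed, and the job is handed in when it is done.

```bash
ls; mkdir -p pics; python3 - <<'E'
from workcell import bot
import cv2
for n in ("side","top"):
    im=bot.read_camera(n); cv2.imwrite(f"pics/{n}0.png",im[:,:,::-1]); print(bot.camera_model(n))
print(bot.observe())
E
```

```text
pics
{'fx': 596.7540470687538, 'fy': 596.7540470687538, 'cx': 321.21936634192076, 'cy': 235.6623126479819, 'rvec': array([ 2.28204162, -0.10569425,  0.02375848]), 'tvec': array([-0.5938734 ,  0.17952218,  1.25770996])}
{'fx': 507.9589842939687, 'fy': 507.9589842939687, 'cx': 309.5623588380744, 'cy': 247.3770908580263, 'rvec': array([ 2.1877622 , -2.12636764,  0.20392849]), 'tvec': array([-0.00615582,  0.6162044 ,  0.99005814])}
{'time_s': 0.1, 'joints': array([ 1.09847660e+00,  2.07314648e-01,  1.54275369e+00, -1.03961388e-05,
        1.39346627e+00, -1.50504967e-01]), 'qvel': array([-0.00047184, -0.00335669, -0.00532895, -0.00071472, -0.00083212,
       -0.00076425]), 'effort': array([-8.80263542e-04, -3.71863210e+01, -2.82293808e+01,  7.00102653e-02,
        3.11074045e-02, -4.43483646e-05]), 'eef_pos': array([0.1815408 , 0.5448056 , 0.17674561]), 'tcp_rot': array([[-8.74383969e-04,  3.16286090e-01,  9.48663452e-01],
       [-1.73399223e-03,  9.48661909e-01, -3.16287174e-01],
       [-9.99998114e-01, -1.92153149e-03, -2.81057141e-04]]), 'contact_force': array([ 0.46418901, -0.09667169,  0.56005259]), 'moment': array([-0.05629336, -0.02923215,  0.01421566]), 'width': 0.09392432745231126}
```

View pics/side0.png

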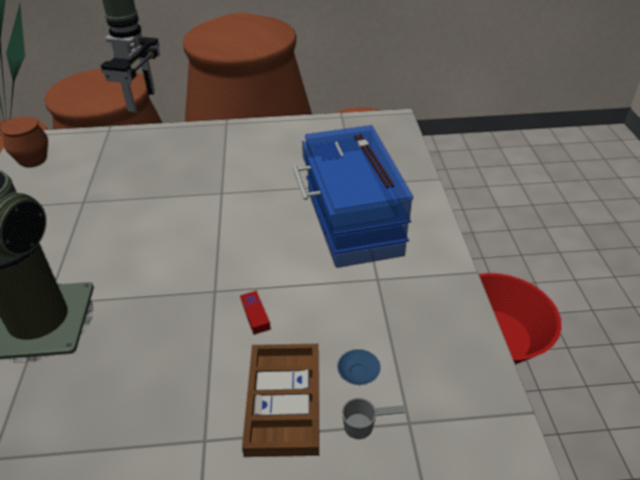

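View pics/top0.png

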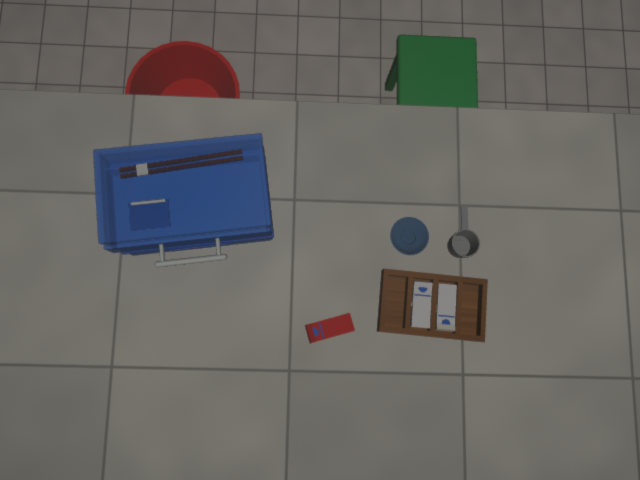

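Two white weights are in the middle wells: at top (422,305) with its dot towards +x, and at top (447,308) with its dot towards -x. The stack is at (185,195) with its handle bar at (191,261). The red block at (330,328) is a decoy. I'll zoom in for accurate pixel positions.

```bash
cat > h.py <<'E'
import numpy as np,cv2
from workcell import bot
def cam(n):
    m=bot.camera_model(n); R=cv2.Rodrigues(m["rvec"])[0]
    K=np.array([[m["fx"],0,m["cx"]],[0,m["fy"],m["cy"]],[0,0,1]]); return K,R,np.array(m["tvec"])
def pt(n,u,v,z):
    K,R,t=cam(n); d=R.T@np.linalg.solve(K,[u,v,1]); c=-R.T@t
    return c+d*(z-c[2])/d[2]
def px(n,P):
    K,R,t=cam(n); q=(R@np.atleast_2d(P).T).T+t; q=q@K.T; return q[:,:2]/q[:,2:]
def shot(n,name,box=None,s=1):
    im=np.ascontiguousarray(bot.read_camera(n)[:,:,::-1]); 
    cv2.imwrite(f"pics/{name}_full.png",im)
    if box: x0,y0,x1,y1=box; im=im[y0:y1,x0:x1]
    im=cv2.resize(im,None,fx=s,fy=s,interpolation=cv2.INTER_CUBIC); cv2.imwrite(f"pics/{name}.png",im)
def crop(src,dst,box,s):
    im=cv2.imread(src);x0,y0,x1,y1=box; cv2.imwrite(dst,cv2.resize(im[y0:y1,x0:x1],None,fx=s,fy=s,interpolation=cv2.INTER_CUBIC))
E
python3 - <<'E'
from h import *
crop("pics/top0.png","pics/t_board.png",(370,260,500,350),6)
crop("pics/top0.png","pics/t_stack.png",(85,125,285,275),4)
crop("pics/side0.png","pics/s_board.png",(235,335,335,460),4.5)
E
```

```text
(no output)
```

View pics/t_board.png

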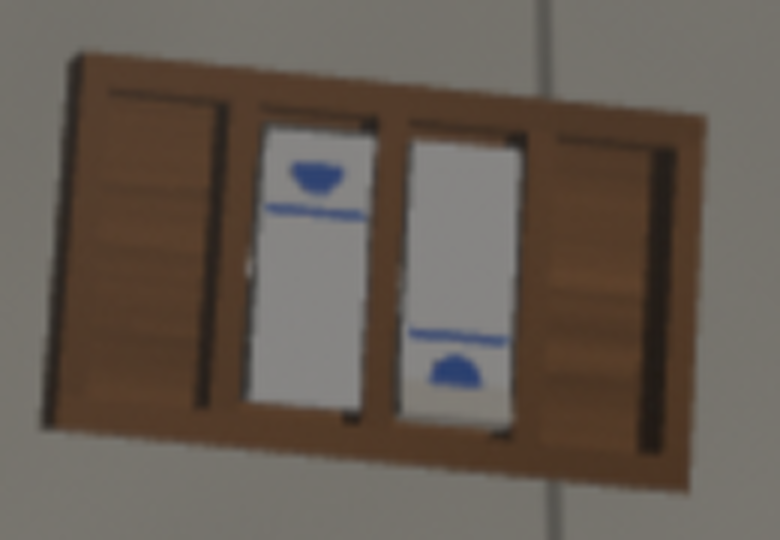

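View pics/t_stack.png

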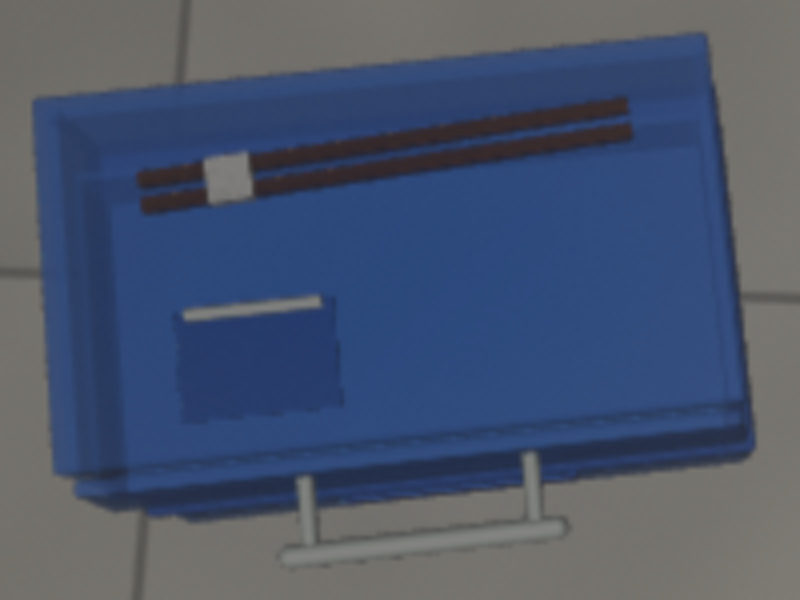

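View pics/s_board.png

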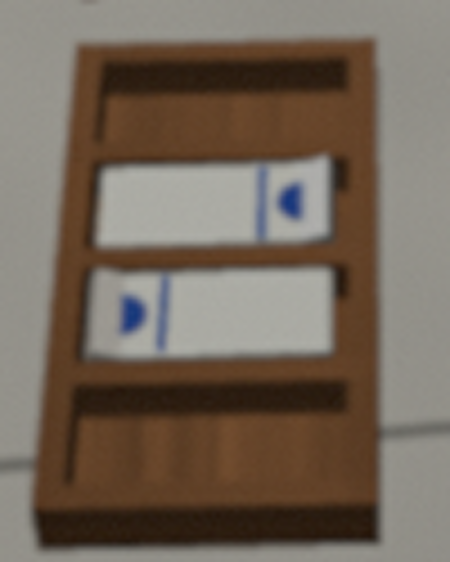

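```bash
python3 - <<'E'
from h import *
from scipy.optimize import least_squares
f=lambda x0,y0,s,u,v:(x0+(u+.5)/s-.5,y0+(v+.5)/s-.5)
T=lambda u,v:f(370,260,6,u,v); S=lambda u,v:f(235,335,4.5,u,v); K=lambda u,v:f(85,125,4,u,v)
# board top corners
tb=[T(78,52),T(706,116),T(688,492),T(42,430)]
sb=[S(78,44),S(375,40),S(378,508),S(40,508)] # near-left(-x,+y)... 
Mt=[(.065,.109),(.065,-.109),(-.065,-.109),(-.065,.109)]
Ms=[(-.065,.109),(.065,.109),(.065,-.109),(-.065,-.109)]
def W(p,m,z):
    c,s=np.cos(p[2]),np.sin(p[2]); return [[p[0]+c*a-s*b,p[1]+s*a+c*b,z] for a,b in m]
for use in ("t","s","ts"):
    def r(p):
        o=[]
        if "t" in use:o.append((px("top",W(p,Mt,p[3]))-tb).ravel())
        if "s" in use:o.append((px("side",W(p,Ms,p[3]))-sb).ravel())
        return np.concatenate(o+[[(p[3]-.03)*(1000 if len(use)==1 else 1)]])
    o=least_squares(r,[.45,-.2,0,.03]); print("board",use,o.x.round(4),np.abs(o.fun).max().round(2))
p=o.x
# weights corners top
for nm,c in (("A",[(262,124),(377,134),(362,410),(246,402)]),("B",[(411,139),(524,150),(511,430),(397,422)])):
    q=np.array([pt("top",*T(*k),.03) for k in c]); print(nm,q.round(4).tolist(),q.mean(0).round(4))
for nm,d in (("A",(317,177)),("B",(456,373))): print("dot",nm,pt("top",*T(*d),.03).round(4))
for nm,d in (("A",(290,201)),("B",(132,314))): print("dot side",nm,pt("side",*S(*d),.03).round(4))
# stack lid
tk=[K(34,98),K(707,35),K(752,410),K(55,474)]
print("lid",[pt("top",*k,.18).round(4).tolist() for k in tk])
for k in (K(285,556),K(566,526)): print("bar end",pt("top",*k,.148).round(4))
for k in ((295,167),(306,197)): print("bar side",pt("side",*k,.148).round(4))
E
```

```text
board t [ 0.5073 -0.2461 -0.0743  0.0301] 1.25
board s [ 0.5068 -0.2458 -0.0733  0.0299] 1.62
board ts [ 0.507  -0.2461 -0.0739  0.0303] 1.54
A [[0.5567, -0.2059, 0.03], [0.5544, -0.2459, 0.03], [0.4599, -0.2397, 0.03], [0.4616, -0.1998, 0.03]] [ 0.5081 -0.2228  0.03  ]
B [[0.553, -0.2578, 0.03], [0.5503, -0.2972, 0.03], [0.4545, -0.2909, 0.03], [0.4562, -0.2517, 0.03]] [ 0.5035 -0.2744  0.03  ]
dot A [ 0.5389 -0.2249  0.03  ]
dot B [ 0.4733 -0.2722  0.03  ]
dot side A [ 0.5369 -0.2218  0.03  ]
dot side B [ 0.4718 -0.269   0.03  ]
lid [[0.7625, 0.4107, 0.18], [0.8044, 0.1096, 0.18], [0.63, 0.0826, 0.18], [0.5914, 0.3863, 0.18]]
bar end [0.562  0.2925 0.148 ]
bar end [0.5796 0.1667 0.148 ]
bar side [0.5614 0.2943 0.148 ]
bar side [0.5796 0.1744 0.148 ]
```

```bash
python3 - <<'E'
from h import *
crop("pics/side0.png","pics/s_stack.png",(280,110,430,280),4)
E
```

```text
(no output)
```

View pics/s_stack.png

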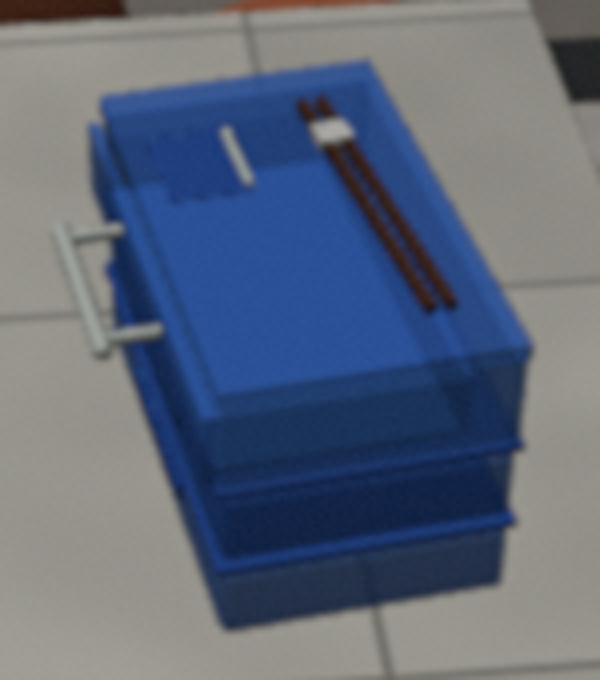

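```bash
python3 -m inch '[[3,-2,1,0,0,-8,0.5],[6,-5,2,0,0,-16,0.4],[9,-8,3,0,0,-24,0.3],[12,-11,4,0,0,-32,0.3],[16,-14,5,0,0,-40,0.3],[20,-17,5,0,0,-48,0.3],[24,-20,5,0,0,-56,0.3],[28,-23,5,0,0,-63.5,0.3]]' 20
```

```text
time_s: 0.9
eef_pos: [0.4618, 0.3138, 0.2265]
tcp_rot: [[-0.002, 0.991, 0.135], [0.0, 0.135, -0.991], [-1.0, -0.002, -0.0]]
contact_force: [-1.0, -0.1, 1.0]
width: 0.033
```

```bash
python3 -m inch '[[3,-2.5,0,0,0,0,0.3],[6,-4.5,0,0,0,0,0.3],[9,-7,0,0,0,0,0.3],[10.9,-8.3,0,0,0,0,0.3],[10.9,-8.3,-1.5,0,0,0,0.3],[10.9,-8.3,-3,0,0,0,0.3],[10.9,-8.3,-3,0,0,0,0.3],[10.9,-8.3,-3,0,0,0,0.3]]'; python3 -c "
from h import *
shot('side','s1',(240,60,440,260),4);shot('top','t1',(100,150,300,300),4)"
```

```text
time_s: 1.7
eef_pos: [0.5688, 0.2316, 0.195]
tcp_rot: [[-0.006, 0.991, 0.136], [-0.0, 0.136, -0.991], [-1.0, -0.006, -0.0]]
contact_force: [0.2, 1.2, -0.2]
width: 0.0282
```

View pics/s1.png

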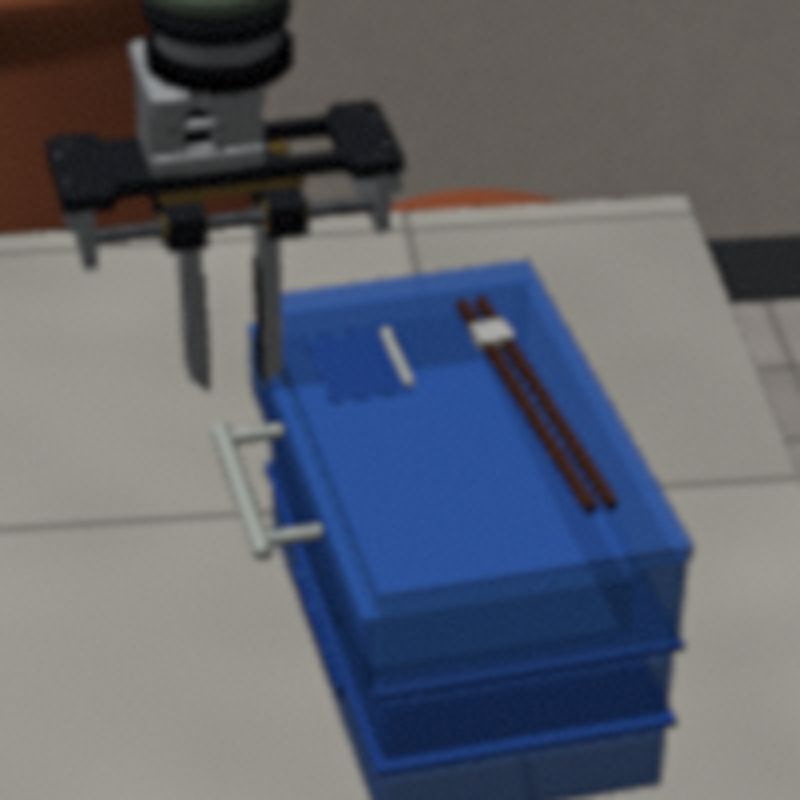

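View pics/t1.png

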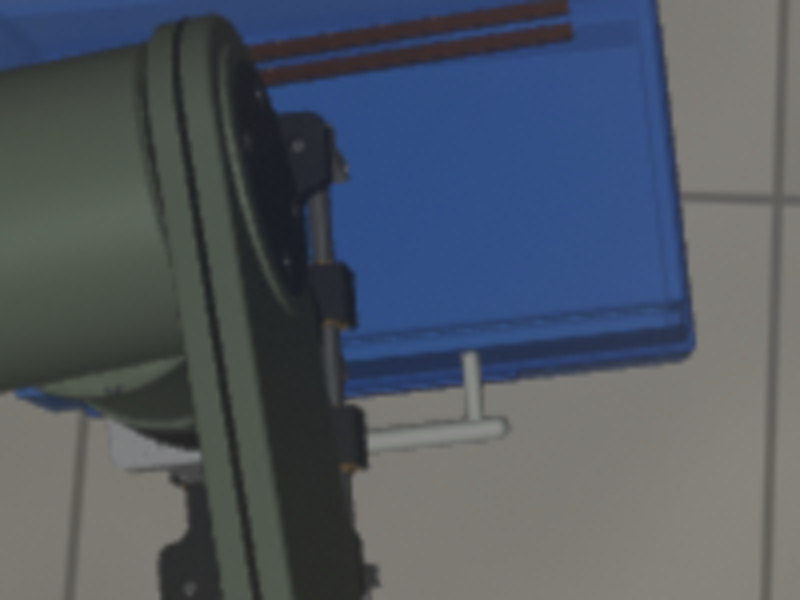

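Fingers are either side of the bar in the side picture (tips at crop (207,385) and (270,375), bar centre (240,490)). Next I descend and grip.

```bash
python3 -m inch '[[0.1,0,-1.5,0,0,0,0.3],[0.2,0,-3,0,0,0,0.3],[0.2,0,-4.5,0,0,0,0.3],[0.2,0,-6,0,0,0,0.3],[0.2,0,-6.4,0,0,0,0.3],[0.2,0,-6.4,0,0,0,0],[0.2,0,-6.4,0,0,0,0],[0.2,0,-6.4,0,0,0,0]]' 15
```

```text
time_s: 2.6
eef_pos: [0.573, 0.232, 0.1339]
tcp_rot: [[-0.0, 0.991, 0.136], [0.001, 0.136, -0.991], [-1.0, -0.0, -0.001]]
contact_force: [-0.4, -0.0, 0.9]
width: 0.0078
```

```bash
python3 -m inch '[[0,0,0,0,0,0,0],[-1,-0.14,0,0,0,0,0],[-2,-0.28,0,0,0,0,0],[-3,-0.42,0,0,0,0,0],[-4,-0.56,0,0,0,0,0],[-5,-0.7,0,0,0,0,0],[-6,-0.84,0,0,0,0,0],[-7,-0.98,0,0,0,0,0]]' && python3 -m inch '[[-1,-0.14,0,0,0,0,0],[-2,-0.28,0,0,0,0,0],[-3,-0.42,0,0,0,0,0],[-4,-0.56,0,0,0,0,0],[-5,-0.7,0,0,0,0,0],[-6,-0.84,0,0,0,0,0],[-7,-0.98,0,0,0,0,0],[-7.4,-1.04,0,0,0,0,0]]'; python3 -c "
from h import *
shot('side','s2')"
```

```text
time_s: 3.4
eef_pos: [0.5021, 0.2221, 0.1339]
tcp_rot: [[-0.0, 0.991, 0.136], [0.001, 0.136, -0.991], [-1.0, 0.0, -0.001]]
contact_force: [-0.4, -0.1, -0.4]
width: 0.0004
time_s: 4.2
eef_pos: [0.4269, 0.2115, 0.1338]
tcp_rot: [[-0.001, 0.991, 0.137], [0.001, 0.137, -0.991], [-1.0, -0.0, -0.001]]
contact_force: [-0.8, 0.3, 0.1]
width: 0.0004
```

View pics/s2.png

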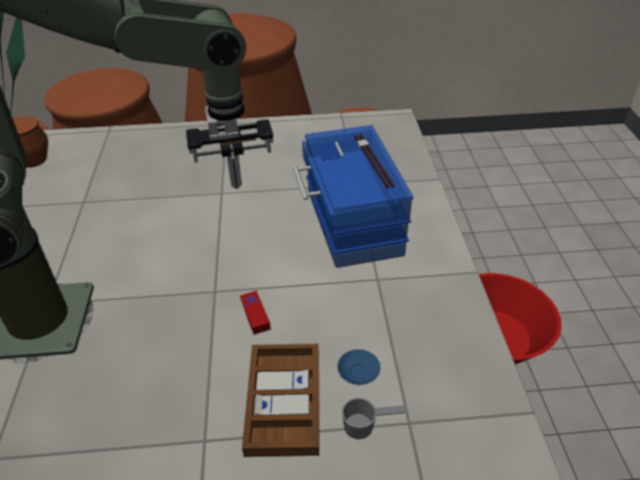

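The drawer is still home with the handle at side (301,181), and the fingers closed on nothing. I need to check the bar's position against both cameras.

```bash
python3 - <<'E'
from h import *
from scipy.optimize import least_squares
f=lambda x0,y0,s,u,v:(x0+(u+.5)/s-.5,y0+(v+.5)/s-.5)
K=lambda u,v:f(85,125,4,u,v); S=lambda u,v:f(280,110,4,u,v)
def tri(a,b):
    o=least_squares(lambda P:np.r_[px("top",P)[0]-a,px("side",P)[0]-b],[.57,.2,.15]); return o.x.round(4),np.abs(o.fun).max().round(2)
print("bar +y end",tri(K(285,556),S(62,228)))
print("bar -y end",tri(K(566,526),S(100,352)))
print("post+ bar",tri(K(311,552),S(72,238)),"post-",tri(K(536,530),S(104,335)))
print("lid corner far+y",tri(K(34,98),S(103,98)),"near-y",tri(K(752,410),S(205,415)),"far-y",tri(K(707,35),S(530,350)))
print("strip",tri(K(182,316),S(225,128)),tri(K(321,300),S(250,185)))
print("tcp side now",px("side",bot.observe()["eef_pos"]), px("side",[.5688,.2316,.195]))
crop("pics/s2_full.png","pics/s2c.png",(180,100,280,200),6)
E
```

```text
bar +y end (array([0.5617, 0.2918, 0.1507]), np.float64(0.0))
bar -y end (array([0.5778, 0.1659, 0.1533]), np.float64(0.7))
post+ bar (array([0.565 , 0.2805, 0.1506]), np.float64(0.82)) post- (array([0.5777, 0.1794, 0.154 ]), np.float64(0.75))
lid corner far+y (array([0.697, 0.394, 0.207]), np.float64(41.94)) near-y (array([0.6293, 0.0828, 0.1714]), np.float64(1.44)) far-y (array([0.8035, 0.1097, 0.179 ]), np.float64(0.71))
strip (array([0.6629, 0.3352, 0.1854]), np.float64(0.02)) (array([0.6721, 0.2752, 0.1839]), np.float64(0.4))
tcp side now [[237.83947313 196.51873167]] [[298.77559659 165.13924478]]
```

View pics/s2c.png

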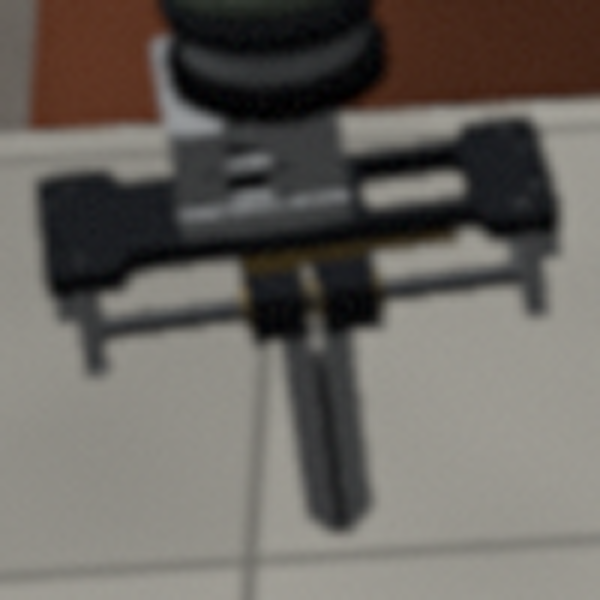

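```bash
python3 - <<'E'
from h import *
o=bot.observe();p=o["eef_pos"];print(p,o["joints"].round(3))
for d in ([0,0,.02],[0,0,.03],[.02,0,0],[0,.02,0],[-.02,0,0]): print(d,px("side",p+d))
print(px("top",p))
shot("top","t2")
E
```

```text
[0.42678731 0.2115509  0.13384473] [2.780e-01 3.800e-02 1.825e+00 1.000e-03 1.279e+00 1.400e-01]
[0, 0, 0.02] [[236.8656914  189.39822404]]
[0, 0, 0.03] [[236.37162433 185.78549624]]
[0.02, 0, 0] [[246.6923798  195.94370244]]
[0, 0.02, 0] [[238.02329267 191.26532109]]
[-0.02, 0, 0] [[228.97289389 197.09464898]]
[[197.81953149 340.29372063]]
```

View pics/t2.png

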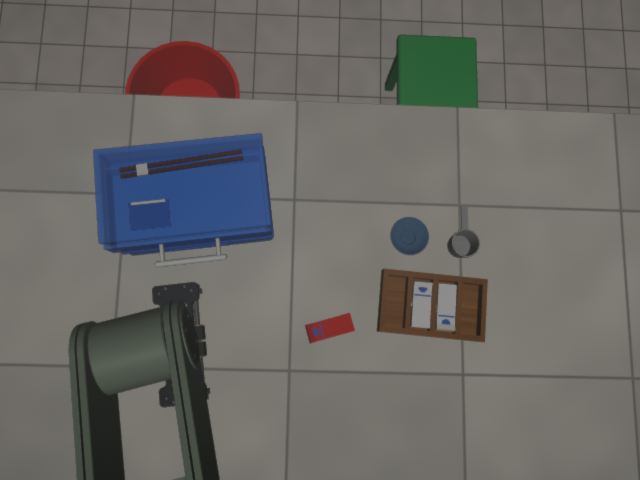

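```bash
python3 - <<'E'
from h import *
p=bot.observe()["eef_pos"]
print("init",px("side",[.1815,.5448,.1767]),px("side",[.1815,.5448,.2]))
for z in (.1,.12,.14): print(z,px("top",p+[0,0,z]))
crop("pics/side0.png","pics/s0g.png",(90,20,180,120),6)
E
```

```text
init [[144.71152543 112.96499405]] [[142.81184682 104.96303837]]
0.1 [[186.58932147 341.55236098]]
0.12 [[184.0162985  341.94095359]]
0.14 [[181.3126711  342.34927082]]
```

View pics/s0g.png

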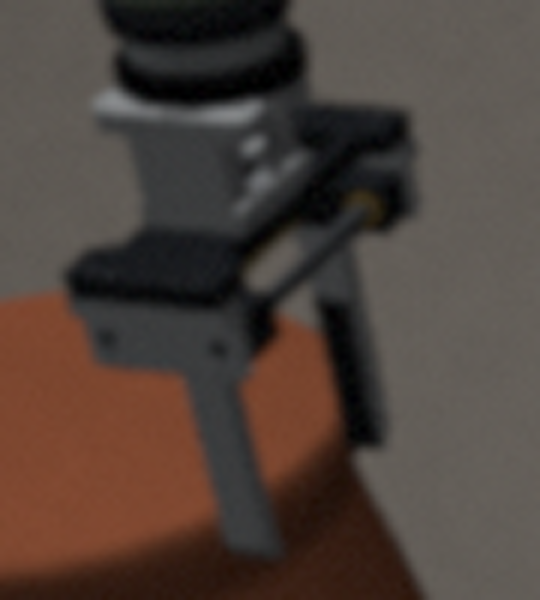

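The visible fingertips sit about 25 mm higher than the reported TCP. I'll check this with a gentle touch on the bare table.

```bash
python3 -m inch '[[0,0,-2,0,0,0,0],[0,0,-4,0,0,0,0],[0,0,-6,0,0,0,0],[0,0,-8,0,0,0,0],[0,0,-10,0,0,0,0],[0,0,-11,0,0,0,0],[0,0,-12,0,0,0,0],[0,0,-12,0,0,0,0]]'; python3 -m inch '[[0,0,-0.3,0,0,0,0],[0,0,-0.6,0,0,0,0],[0,0,-0.8,0,0,0,0],[0,0,-1.0,0,0,0,0],[0,0,-1.2,0,0,0,0],[0,0,-1.4,0,0,0,0],[0,0,-1.4,0,0,0,0],[0,0,-1.4,0,0,0,0]]'
```

```text
time_s: 5.1
eef_pos: [0.4269, 0.2114, 0.013]
tcp_rot: [[-0.002, 0.991, 0.136], [0.0, 0.136, -0.991], [-1.0, -0.002, -0.0]]
contact_force: [-0.0, -0.2, 0.2]
width: 0.0005
time_s: 5.9
eef_pos: [0.4269, 0.2114, -0.0011]
tcp_rot: [[-0.002, 0.991, 0.136], [0.0, 0.136, -0.991], [-1.0, -0.002, -0.0]]
contact_force: [-0.0, -0.0, 0.1]
width: 0.0004
```

```bash
python3 -m inch '[[0,0,-0.2,0,0,0,0],[0,0,-0.4,0,0,0,0],[0,0,-0.6,0,0,0,0],[0,0,-0.8,0,0,0,0],[0,0,-1.0,0,0,0,0],[0,0,-1.2,0,0,0,0],[0,0,-1.2,0,0,0,0],[0,0,-1.2,0,0,0,0]]'
```

```text
time_s: 6.7
eef_pos: [0.4268, 0.2113, -0.0132]
tcp_rot: [[-0.002, 0.991, 0.136], [0.0, 0.136, -0.991], [-1.0, -0.002, -0.0]]
contact_force: [0.5, 0.5, 0.2]
width: 0.0005
```

```bash
python3 -m inch '[[0,0,-0.1,0,0,0,0],[0,0,-0.2,0,0,0,0],[0,0,-0.3,0,0,0,0],[0,0,-0.4,0,0,0,0],[0,0,-0.5,0,0,0,0],[0,0,-0.5,0,0,0,0],[0,0,-0.5,0,0,0,0],[0,0,-0.5,0,0,0,0]]'
```

```text
time_s: 7.5
eef_pos: [0.4268, 0.2114, -0.0181]
tcp_rot: [[-0.002, 0.991, 0.136], [0.0, 0.136, -0.991], [-1.0, -0.002, -0.0]]
contact_force: [0.2, -0.5, -0.4]
width: 0.0006
```

```bash
python3 -m inch '[[0,0,-0.1,0,0,0,0],[0,0,-0.2,0,0,0,0],[0,0,-0.3,0,0,0,0],[0,0,-0.4,0,0,0,0],[0,0,-0.5,0,0,0,0],[0,0,-0.5,0,0,0,0],[0,0,-0.5,0,0,0,0],[0,0,-0.5,0,0,0,0]]'
```

```text
time_s: 8.3
eef_pos: [0.4269, 0.2114, -0.0231]
tcp_rot: [[-0.002, 0.991, 0.136], [0.0, 0.136, -0.991], [-1.0, -0.002, -0.0]]
contact_force: [0.1, 0.3, 0.5]
width: 0.0006
```

```bash
python3 - <<'E'
from h import *
shot("side","s3",(170,120,270,240),6)
print(px("side",bot.observe()["eef_pos"]))
E
```

```text
[[244.92300875 247.98229444]]
```

View pics/s3.png

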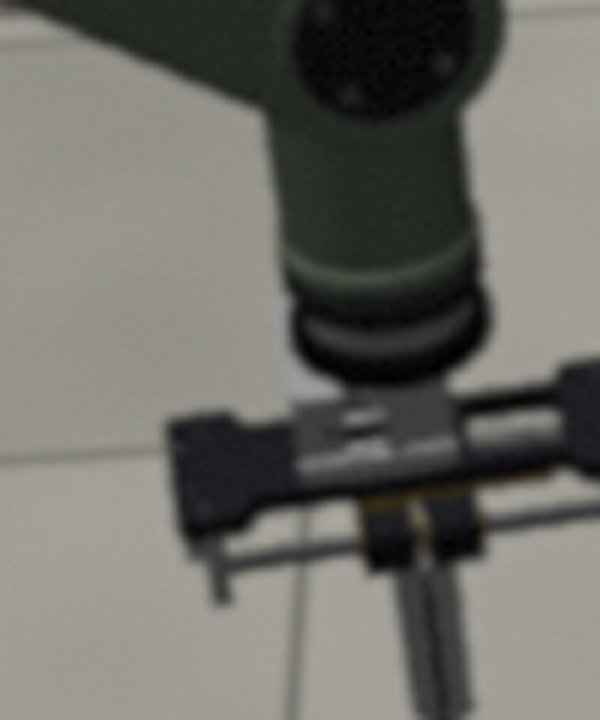

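```bash
python3 -m inch '[[0,0,-0.1,0,0,0,0],[0,0,-0.2,0,0,0,0],[0,0,-0.2,0,0,0,0],[0,0,-0.3,0,0,0,0],[0,0,-0.3,0,0,0,0],[0,0,-0.4,0,0,0,0],[0,0,-0.4,0,0,0,0],[0,0,-0.4,0,0,0,0]]'
```

```text
time_s: 9.15
eef_pos: [0.4269, 0.2114, -0.0271]
tcp_rot: [[-0.002, 0.991, 0.137], [0.0, 0.137, -0.991], [-1.0, -0.002, -0.0]]
contact_force: [0.4, 0.8, -0.3]
width: 0.0005
```

```bash
python3 - <<'E'
from h import *
im=cv2.imread("pics/s3_full.png");
shot("side","s3b",(200,200,300,280),6)
E
```

```text
(no output)
```

View pics/s3b.png

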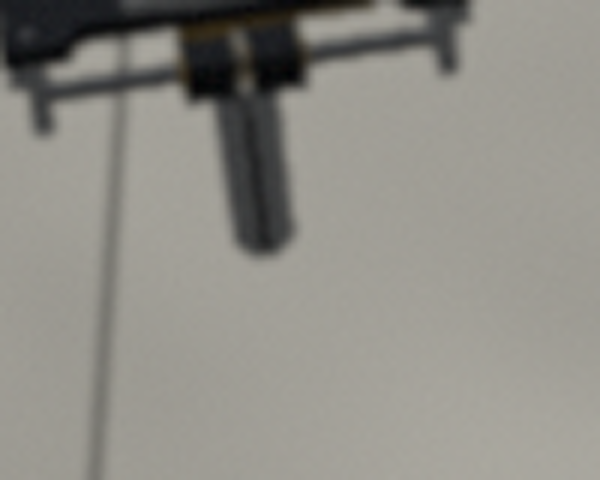

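```bash
python3 -m inch '[[0,0,-0.1,0,0,0,0],[0,0,-0.1,0,0,0,0],[0,0,-0.1,0,0,0,0],[0,0,-0.1,0,0,0,0],[0,0,-0.2,0,0,0,0],[0,0,-0.2,0,0,0,0],[0,0,-0.2,0,0,0,0],[0,0,-0.2,0,0,0,0]]'
```

```text
time_s: 10.0
eef_pos: [0.4271, 0.2114, -0.0275]
tcp_rot: [[-0.002, 0.991, 0.137], [-0.0, 0.137, -0.991], [-1.0, -0.002, -0.0]]
contact_force: [-5.0, -1.6, 13.1]
width: 0.0004
```

```bash
python3 -m inch '[[0,0,-0.1,0,0,0,0],[0,0,-0.1,0,0,0,0],[0,0,-0.1,0,0,0,0],[0,0,-0.1,0,0,0,0],[0,0,-0.2,0,0,0,0],[0,0,-0.2,0,0,0,0],[0,0,-0.2,0,0,0,0],[0,0,-0.2,0,0,0,0]]'
```

```text
time_s: 10.8
eef_pos: [0.4271, 0.2115, -0.0275]
tcp_rot: [[-0.003, 0.991, 0.137], [-0.0, 0.137, -0.991], [-1.0, -0.003, 0.0]]
contact_force: [-5.4, -2.7, 16.6]
width: 0.0003
```

The table contact reads z = -0.0272, so the true tip height is the reading plus 27 mm. x and y agree with the camera. I'll redo the handle grasp with that correction.

```bash
python3 -m inch '[[0,0,4,0,0,0,0.3],[0,0,8,0,0,0,0.3],[0,0,12,0,0,0,0.3],[0,0,16,0,0,0,0.3],[4,0.5,20,0,0,0,0.3],[8,1.1,20,0,0,0,0.3],[12,1.6,20,0,0,0,0.3],[14.4,1.9,20,0,0,0,0.3]]' 20; python3 -m inch '[[0,0,0,0,0,0,0.3],[0,0,0,0,0,0,0.3],[0,0,0,0,0,0,0.3],[0,0,-1,0,0,0,0.3],[0,0,-2,0,0,0,0.3],[0,0,-2,0,0,0,0.3],[0,0,-2,0,0,0,0.3],[0,0,-2,0,0,0,0.3]]'
```

```text
time_s: 11.6
eef_pos: [0.574, 0.2306, 0.1731]
tcp_rot: [[-0.001, 0.991, 0.137], [-0.0, 0.137, -0.991], [-1.0, -0.001, -0.0]]
contact_force: [-0.2, 0.1, 0.4]
width: 0.0281
time_s: 12.4
eef_pos: [0.574, 0.2306, 0.1532]
tcp_rot: [[-0.0, 0.991, 0.137], [0.0, 0.137, -0.991], [-1.0, -0.0, -0.0]]
contact_force: [0.3, -0.8, 0.5]
width: 0.0282
```

```bash
python3 -c "
from h import *
shot('side','s4',(240,60,390,210),5)
print(px('side',bot.observe()['eef_pos']+[0,0,.027]))"
```

```text
[[301.47964405 170.59927671]]
```

View pics/s4.png

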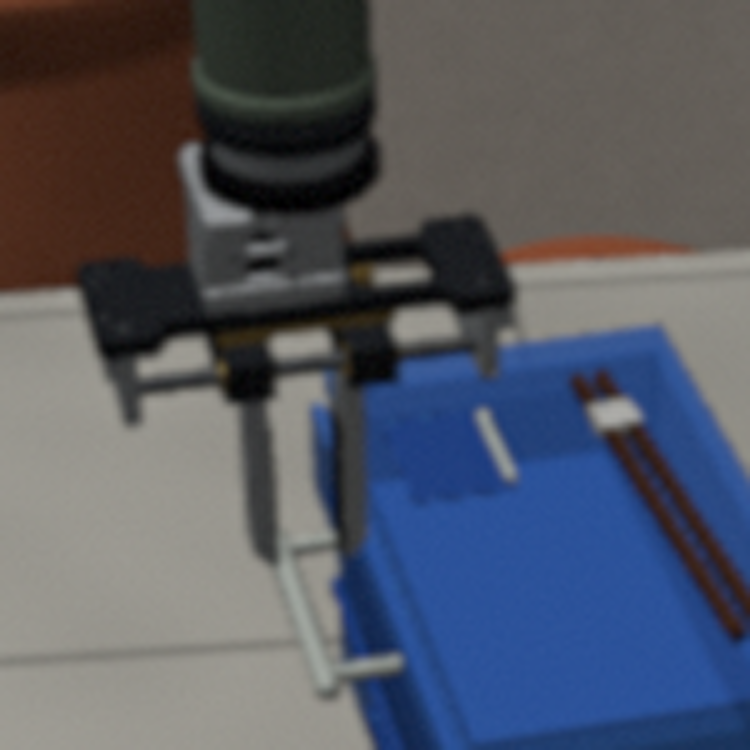

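Fingertips midpoint is at px (301.5,170.7), which matches the corrected prediction of (301.5,170.6). Descending onto the bar.

```bash
python3 -m inch '[[-0.3,0,-1,0,0,0,0.3],[-0.3,0,-2,0,0,0,0.3],[-0.3,0,-3,0,0,0,0.3],[-0.3,0,-4,0,0,0,0.3],[-0.3,0,-4.8,0,0,0,0.3],[-0.3,0,-4.8,0,0,0,0],[-0.3,0,-4.8,0,0,0,0],[-0.3,0,-4.8,0,0,0,0]]' 20;python3 -m inch '[[0,0,0,0,0,0,0],[0,0,0,0,0,0,0],[-1,-0.14,0,0,0,0,0],[-2,-0.28,0,0,0,0,0],[-3,-0.42,0,0,0,0,0],[-4,-0.56,0,0,0,0,0],[-5,-0.7,0,0,0,0,0],[-6,-0.84,0,0,0,0,0]]'
```

```text
time_s: 13.25
eef_pos: [0.5711, 0.2307, 0.1055]
tcp_rot: [[-0.0, 0.991, 0.137], [0.0, 0.137, -0.991], [-1.0, -0.0, -0.0]]
contact_force: [-0.8, -0.6, -2.2]
width: 0.0101
time_s: 14.05
eef_pos: [0.5102, 0.2219, 0.1055]
tcp_rot: [[-0.0, 0.991, 0.137], [-0.0, 0.137, -0.991], [-1.0, -0.0, 0.0]]
contact_force: [2.6, 0.1, -3.5]
width: 0.0104
```

```bash
python3 -m inch '[[-1.3,-0.18,0,0,0,0,0],[-2.6,-0.36,0,0,0,0,0],[-3.9,-0.55,0,0,0,0,0],[-5.2,-0.73,0,0,0,0,0],[-6.5,-0.91,0,0,0,0,0],[-7.6,-1.07,0,0,0,0,0],[-8.4,-1.18,0,0,0,0,0],[-8.9,-1.25,0,0,0,0,0]]'; python3 -m inch '[[-0.1,0,0,0,0,0,0],[-0.2,0,0,0,0,0,0],[-0.3,0,0,0,0,0,0],[-0.3,0,0,0,0,0,0],[-0.3,0,0,0,0,0,0],[-0.3,0,0,0,0,0,0],[-0.3,0,0,0,0,0,0],[-0.3,0,0,0,0,0,0]]'
```

```text
time_s: 14.85
eef_pos: [0.4232, 0.2095, 0.1056]
tcp_rot: [[0.007, 0.991, 0.137], [0.0, 0.137, -0.991], [-1.0, 0.007, 0.001]]
contact_force: [15.8, 0.5, -18.8]
width: 0.0103
time_s: 15.65
eef_pos: [0.4236, 0.2095, 0.1056]
tcp_rot: [[0.014, 0.991, 0.136], [0.001, 0.136, -0.991], [-1.0, 0.014, 0.001]]
contact_force: [10.8, -0.9, -12.4]
width: 0.0103
```

At the stop: travel is about 149 mm and the force rose. Release, raise and take a picture.

```bash
python3 -m inch '[[0,0,0,0,0,0,0.3],[0,0,0,0,0,0,0.3],[0,0,0,0,0,0,0.3],[0,0,2,0,0,0,0.3],[0,0,4,0,0,0,0.3],[0,0,6,0,0,0,0.3],[0,0,9,0,0,0,0.2],[0,-3,12,0,0,8,0]]';python3 -m inch '[[1,-4,0,0,0,8,0],[2,-8,0,0,0,16,0],[3,-12,0,0,0,24,0],[4,-16,0,0,0,32,0],[5,-20,0,0,0,40,0],[6,-24,0,0,0,48,0],[7,-28,0,0,0,56,0],[8,-32,0,0,0,64,0]]'; python3 -c "
from h import *
shot('side','s5');shot('top','t5')"
```

```text
time_s: 16.45
eef_pos: [0.4228, 0.1814, 0.2268]
tcp_rot: [[0.013, 0.96, 0.28], [0.005, 0.28, -0.96], [-1.0, 0.014, -0.001]]
contact_force: [1.1, -0.3, 0.5]
width: 0.0158
time_s: 17.25
eef_pos: [0.5028, -0.14, 0.2273]
tcp_rot: [[0.002, 0.189, 0.982], [0.014, 0.982, -0.189], [-1.0, 0.014, -0.0]]
contact_force: [0.4, 0.4, 0.1]
width: 0.0006
```

View pics/s5.png

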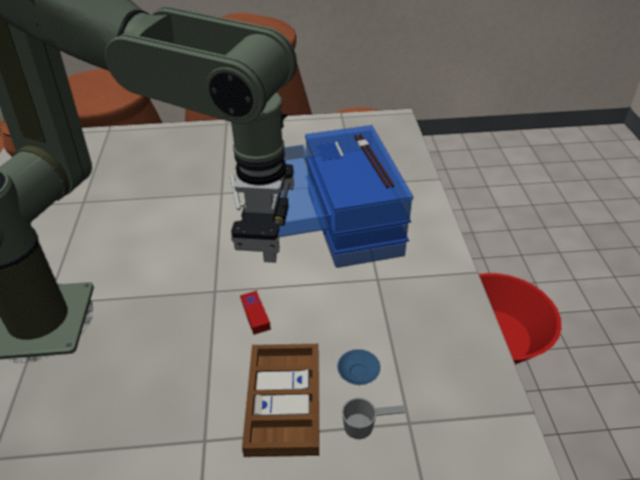

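View pics/t5.png

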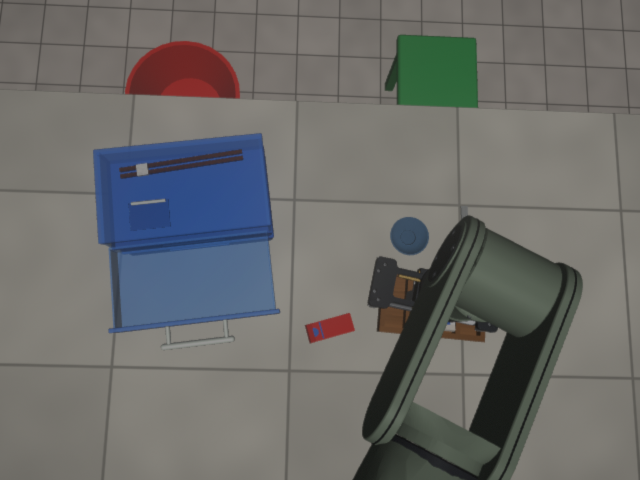

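The drawer is out and the weights are still in their wells. Now to dot A at (0.538,-0.223).

```bash
python3 -m inch '[[1.5,-3,0,-0.4,0,3,0],[3.5,-7,0,-0.8,0,6.7,0],[3.5,-8.3,-3,-0.8,0,6.7,0],[3.5,-8.3,-7,-0.8,0,6.7,0],[3.5,-8.3,-11,-0.8,0,6.7,0],[3.5,-8.3,-15,-0.8,0,6.7,0],[3.5,-8.3,-18,-0.8,0,6.7,0],[3.5,-8.3,-20,-0.8,0,6.7,0]]'; python3 -m inch '[[0,0,0,0,0,0,0],[0,0,-0.5,0,0,0,0],[0,0,-1,0,0,0,0],[0,0,-1,0,0,0,0],[0,0,-1,0,0,0,0],[0,0,-1,0,0,0,0],[0,0,-1,0,0,0,0],[0,0,-1,0,0,0,0]]'; python3 -c "
from h import *
shot('side','s6',(225,290,345,410),5)
print(px('side',bot.observe()['eef_pos']+[0,0,.027]))"
```

```text
time_s: 18.15
eef_pos: [0.5364, -0.2233, 0.0243]
tcp_rot: [[-0.002, 0.083, 0.997], [0.002, 0.997, -0.083], [-1.0, 0.001, -0.002]]
contact_force: [0.4, 0.1, -0.1]
width: 0.0003
time_s: 18.95
eef_pos: [0.5366, -0.2235, 0.0146]
tcp_rot: [[-0.002, 0.084, 0.997], [0.001, 0.997, -0.083], [-1.0, 0.001, -0.002]]
contact_force: [0.1, -0.1, -0.9]
width: 0.0
[[298.64870501 376.27863263]]
```

View pics/s6.png

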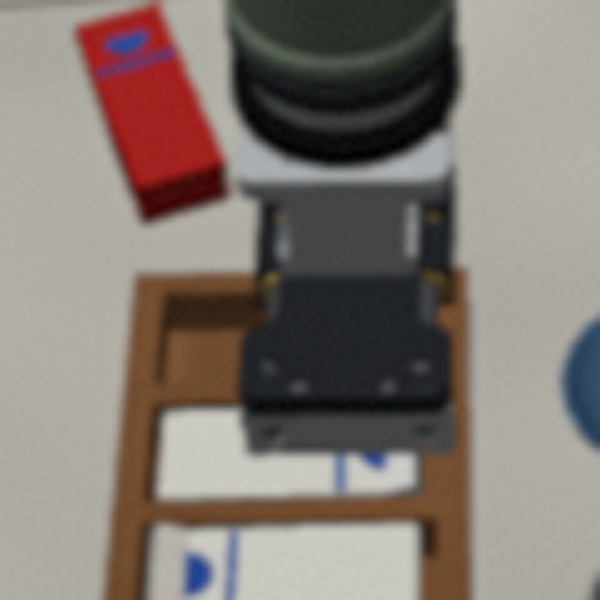

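```bash
python3 -m inch '[[0,0,-0.4,0,0,0,0],[0,0,-0.8,0,0,0,0],[0,0,-1.1,0,0,0,0],[0,0,-1.4,0,0,0,0],[0,0,-1.6,0,0,0,0],[0,0,-1.8,0,0,0,0],[0,0,-2.0,0,0,0,0],[0,0,-2.0,0,0,0,0]]'
```

```text
time_s: 19.8
eef_pos: [0.5366, -0.2235, -0.0054]
tcp_rot: [[-0.002, 0.083, 0.997], [0.001, 0.997, -0.083], [-1.0, 0.001, -0.002]]
contact_force: [-0.4, 0.3, 1.6]
width: 0.0005
```

```bash
python3 -m inch '[[0,0,-0.1,0,0,0,0],[0,0,-0.2,0,0,0,0],[0,0,-0.3,0,0,0,0],[0,0,-0.4,0,0,0,0],[0,0,-0.5,0,0,0,0],[0,0,-0.6,0,0,0,0],[0,0,-0.6,0,0,0,0],[0,0,-0.6,0,0,0,0]]'; python3 -c "
from h import *
shot('side','s7',(225,290,345,410),5)"
```

```text
time_s: 20.6
eef_pos: [0.5368, -0.2236, -0.0067]
tcp_rot: [[-0.003, 0.083, 0.997], [0.001, 0.997, -0.083], [-1.0, 0.001, -0.003]]
contact_force: [-9.8, 5.0, 27.1]
width: 0.0002
```

View pics/s7.png

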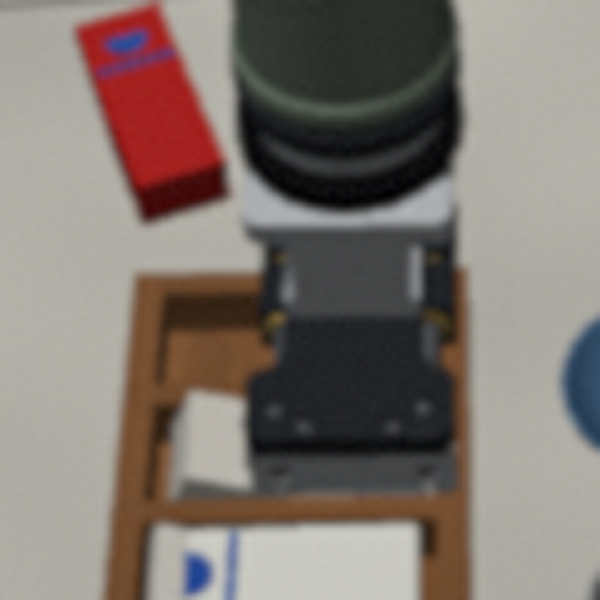

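Weight A is tipped: its thick end stands up at crop (205,440). Raise, move back 58 mm and open.

```bash
python3 -m inch '[[0,0,2,0,0,0,0],[0,0,4,0,0,0,0],[0,0,6,0,0,0,0.6],[-3,0.2,6,0,0,0,0.6],[-5.8,0.3,6,0,0,0,0.6],[-5.8,0.3,6,0,0,0,0.6],[-5.8,0.3,6,0,0,0,0.6],[-5.8,0.3,6,0,0,0,0.6]]' 40; python3 -m inch '[[0,0,0,0,0,0,0.6],[0,0,-1,0,0,0,0.6],[0,0,-2,0,0,0,0.6],[0,0,-3,0,0,0,0.6],[0,0,-3,0,0,0,0.6],[0,0,-3,0,0,0,0.6],[0,0,-3,0,0,0,0.6],[0,0,-3,0,0,0,0.6]]'; python3 -c "
from h import *
shot('side','s8',(225,290,345,410),5);shot('top','t8',(360,240,500,360),5)"
```

```text
time_s: 21.45
eef_pos: [0.48, -0.2211, 0.0536]
tcp_rot: [[-0.001, 0.083, 0.997], [0.001, 0.997, -0.083], [-1.0, 0.0, -0.001]]
contact_force: [-0.7, 0.3, -0.5]
width: 0.0448
time_s: 22.25
eef_pos: [0.4804, -0.2214, 0.0241]
tcp_rot: [[-0.0, 0.083, 0.997], [-0.0, 0.997, -0.083], [-1.0, -0.0, -0.0]]
contact_force: [-0.0, 0.0, 0.1]
width: 0.0562
```

View pics/s8.png

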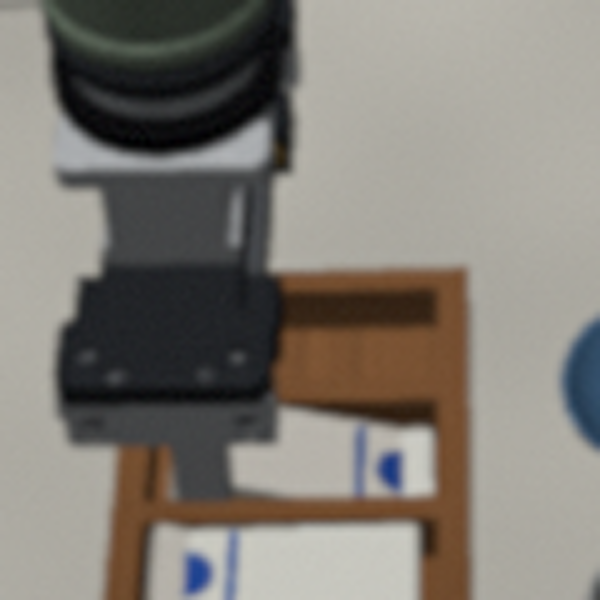

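View pics/t8.png

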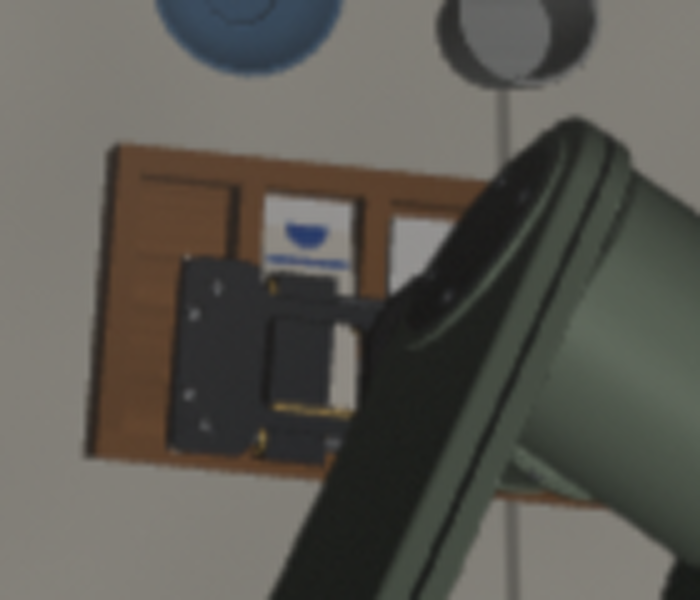

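The -y finger is at crop (205,480), over the thick end. Descending to just above the board and closing.

```bash
python3 -m inch '[[0.2,0,-0.6,0,0,0,0.6],[0.2,0,-1.2,0,0,0,0.6],[0.2,0,-1.6,0,0,0,0.6],[0.2,0,-1.9,0,0,0,0.6],[0.2,0,-1.9,0,0,0,0.2],[0.2,0,-1.9,0,0,0,0.2],[0.2,0,-1.9,0,0,0,0.2],[0.2,0,-1.9,0,0,0,0.2]]' 40
```

```text
time_s: 23.15
eef_pos: [0.4827, -0.2203, 0.0052]
tcp_rot: [[0.0, 0.083, 0.997], [0.002, 0.997, -0.083], [-1.0, 0.002, 0.0]]
contact_force: [1.6, 5.2, 0.2]
width: 0.0373
```

```bash
python3 -m inch '[[0,0,0,0,0,0,0.2],[0,0,0.5,0,0,0,0.2],[0,0,1,0,0,0,0.2],[0,0,2,0,0,0,0.2],[0,0,3,0,0,0,0.2],[0,0,4,0,0,0,0.2],[0,0,5,0,0,0,0.2],[0,0,6,0,0,0,0.2]]' 40; python3 -c "
from h import *
shot('side','s9',(195,250,355,410),5)"
```

```text
time_s: 23.95
eef_pos: [0.483, -0.2205, 0.0664]
tcp_rot: [[0.001, 0.083, 0.997], [0.001, 0.997, -0.083], [-1.0, 0.001, 0.001]]
contact_force: [-0.7, 0.2, -1.7]
width: 0.0374
```

View pics/s9.png

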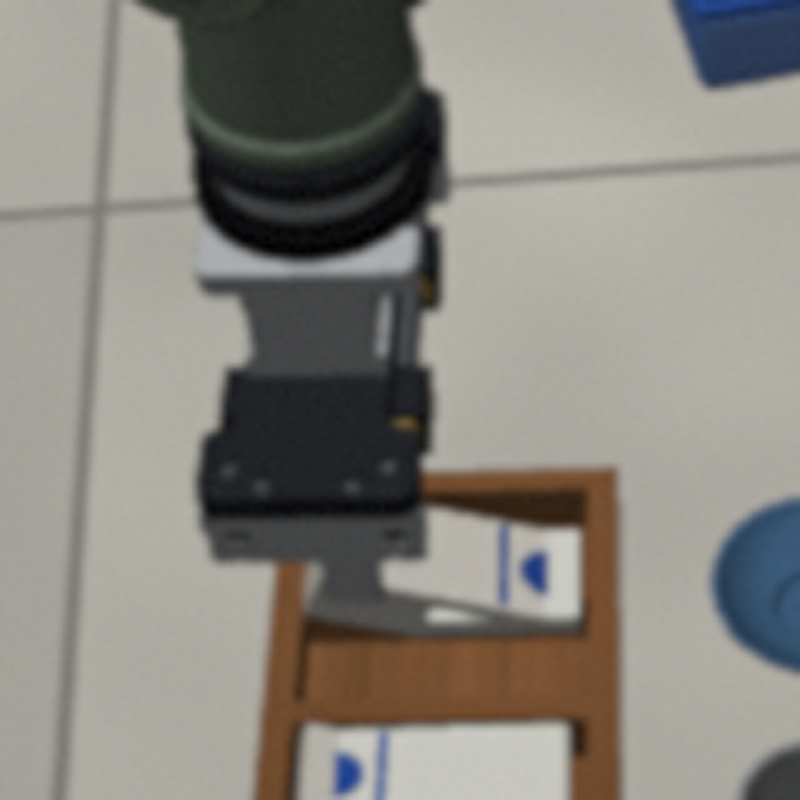

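Held firmly, still tilted about 20°, and clear of the board. Carrying it to the drawer.

```bash
python3 -m inch '[[0,0,2,0,0,0,0.2],[0,0,5,0,0,0,0.2],[0,0,8,0,0,0,0.2],[0,1.5,11,0,0,0,0.2],[0,4,13,0,0,0,0.2],[0,7,13,0,0,0,0.2],[0,10,13,0,0,0,0.2],[0,13,13,0,0,0,0.2]]' 50;python3 -m inch '[[0,3,0,0,0,2,0.2],[0,6,0,0,0,4,0.2],[0,9.5,0,0,0,6,0.2],[0,13,0,0,0,8,0.2],[0,16.5,0,0,0,10,0.2],[0.4,20,0,0,0,12,0.2],[0.8,23.5,0,0,0,12.8,0.2],[1,27,0,0,0,12.8,0.2]]' ; python3 -c "
from h import *
shot('side','s10',(150,80,350,280),4)"
```

```text
time_s: 24.8
eef_pos: [0.4841, -0.0903, 0.1986]
tcp_rot: [[0.004, 0.084, 0.996], [-0.001, 0.996, -0.084], [-1.0, -0.0, 0.004]]
contact_force: [0.7, -0.3, -1.8]
width: 0.037
time_s: 25.6
eef_pos: [0.494, 0.1811, 0.1988]
tcp_rot: [[0.005, -0.139, 0.99], [0.0, 0.99, 0.139], [-1.0, -0.001, 0.005]]
contact_force: [0.5, -0.2, -1.8]
width: 0.0371
```

View pics/s10.png

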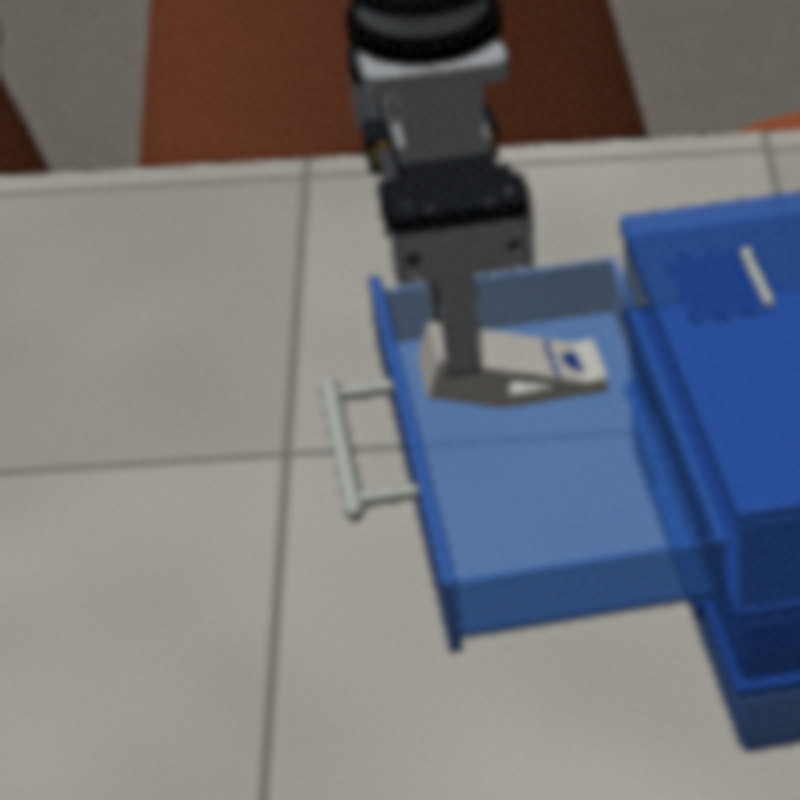

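```bash
python3 -m inch '[[0.1,3,0,0,0,0,0.2],[0.2,6,0,0.7,-5,0,0.2],[0.3,9,0,1.4,-10,0,0.2],[0.3,9,0,2.1,-15,0,0.2],[0.3,9,0,2.8,-20,0,0.2],[0.3,9,-2,2.8,-20,0,0.2],[0.3,9,-4,2.8,-20,0,0.2],[0.3,9,-4,2.8,-20,0,0.2]]' ; python3 -c "
from h import *
shot('side','s11',(150,80,350,280),4)"
```

```text
time_s: 26.45
eef_pos: [0.4934, 0.275, 0.155]
tcp_rot: [[0.34, -0.144, 0.929], [0.05, 0.99, 0.135], [-0.939, 0.001, 0.343]]
contact_force: [-0.2, -0.6, -1.7]
width: 0.0368
```

View pics/s11.png

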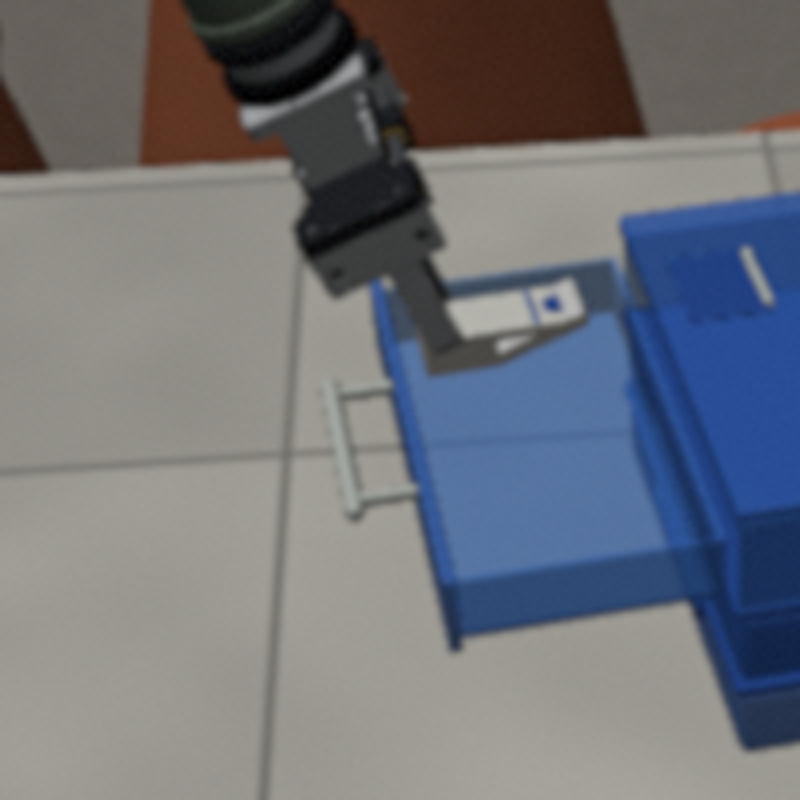

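```bash
python3 -c "
from h import *
p=bot.observe();e=p['eef_pos'];print(px('side',e+[0,0,.027]),px('side',e-.027*p['tcp_rot'][:,0]))"; python3 -m inch '[[0.3,-0.2,-1,0,0,0,0.2],[0.5,-0.4,-2,0,0,0,0.2],[0.5,-0.4,-3,0,0,0,0.2],[0.5,-0.4,-3.5,0,0,0,0.2],[0.5,-0.4,-3.8,0,0,0,0.2],[0.5,-0.4,-4,0,0,0,0.2],[0.5,-0.4,-4.0,0,0,0,0.2],[0.5,-0.4,-4,0,0,0,0.2]]'
```

```text
[[265.88495659 160.34482464]] [[261.91632335 161.54410616]]
time_s: 27.3
eef_pos: [0.5004, 0.2718, 0.1175]
tcp_rot: [[0.343, -0.144, 0.928], [0.052, 0.99, 0.134], [-0.938, 0.002, 0.347]]
contact_force: [-0.1, 0.2, -1.7]
width: 0.0368
```

```bash
python3 -m inch '[[0,0,-0.2,0,0,0,0.2],[0,0,-0.4,0,0,0,0.2],[0,0,-0.5,0,0,0,0.2],[0,0,-0.5,0,0,0,0.2],[0,0,-0.5,0,0,0,0.2],[0,0,-0.5,0,0,0,0.2],[0,0,-0.5,0,0,0,0.2],[0,0,-0.5,0,0,0,0.2]]'; python3 -c "
from h import *
shot('side','s12',(150,80,350,280),4)"
```

```text
time_s: 28.1
eef_pos: [0.5004, 0.2718, 0.1126]
tcp_rot: [[0.344, -0.144, 0.928], [0.052, 0.99, 0.134], [-0.938, 0.002, 0.347]]
contact_force: [0.4, -0.3, -0.9]
width: 0.0372
```

View pics/s12.png

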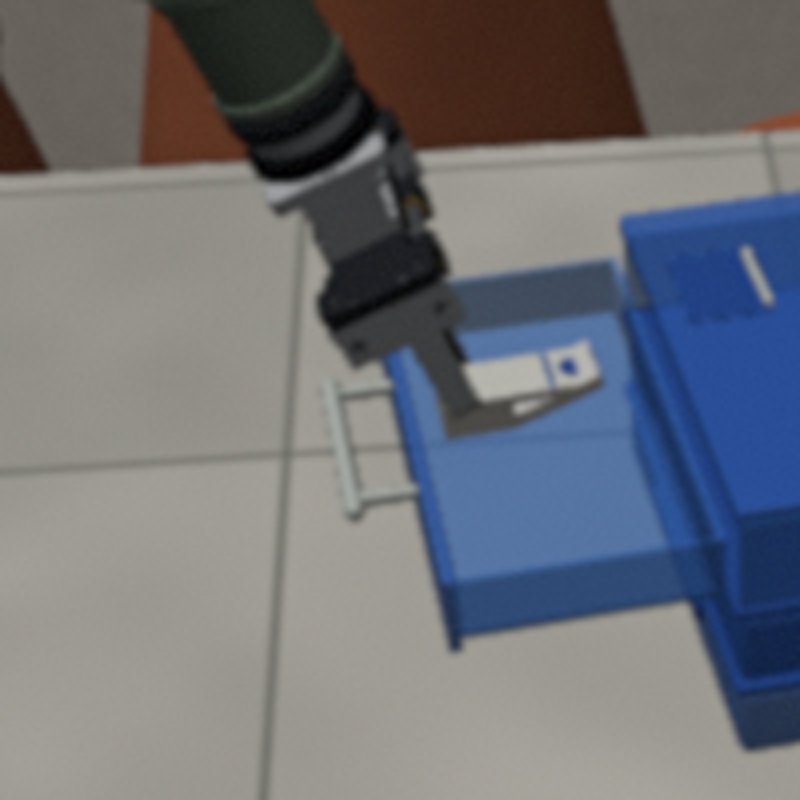

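```bash
python3 -c "
from h import *
p=pt('side',261.3,189.3,.118); c,s=np.cos(.139),np.sin(.139); d=p[:2]-[.534,.225]; print(p,c*d[0]+s*d[1],-s*d[0]+c*d[1])"; python3 -m inch '[[0,0,-0.1,0,0,0,0.2],[0,0,-0.2,0,0,0,0.2],[0,0,-0.3,0,0,0,0.2],[0,0,-0.3,0,0,0,0.2],[0,0,-0.3,0,0,0,0.2],[0,0,-0.3,0,0,0,0.2],[0,0,-0.3,0,0,0,0.2],[0,0,-0.3,0,0,0,0.2]]'
```

```text
[0.47890785 0.25503926 0.118     ] -0.0503987649323744 0.03738271097117241
time_s: 28.95
eef_pos: [0.5017, 0.272, 0.1109]
tcp_rot: [[0.346, -0.144, 0.927], [0.053, 0.99, 0.134], [-0.937, 0.002, 0.35]]
contact_force: [0.6, -1.7, 6.3]
width: 0.037
```

Touched down (6 N upward). Release and retreat along the tool axis.

```bash
python3 -m inch '[[0,0,0,0,0,0,0.5],[0,0,0,0,0,0,0.55],[0,0,0,0,0,0,0.55],[-0.7,-0.1,1.9,0,0,0,0.55],[-1.4,-0.2,3.8,0,0,0,0.55],[-2.1,-0.3,5.6,0,0,0,0.55],[-2.8,-0.4,7.5,0,0,0,0.55],[-3.5,-0.5,9.3,0,0,0,0.55]]';  python3 -m inch '[[0,-3,1,-0.7,5,0,0.5],[0,-7,1,-1.4,10,0,0.4],[0.5,-11,1,-2.1,15,-2,0.2],[1,-15,1,-2.8,20,-4,0],[1,-19,1,-2.8,20,-6,0],[1,-23,1,-2.8,20,-8,0],[1,-27,1,-2.8,20,-10,0],[1,-31,1,-2.8,20,-12,0]]'; python3 -c "
from h import *
shot('side','s13');shot('top','t13')"
```

```text
time_s: 29.75
eef_pos: [0.466, 0.2669, 0.204]
tcp_rot: [[0.345, -0.144, 0.927], [0.053, 0.99, 0.134], [-0.937, 0.002, 0.349]]
contact_force: [-0.1, 0.0, -0.2]
width: 0.0514
time_s: 30.55
eef_pos: [0.4755, -0.0444, 0.2134]
tcp_rot: [[0.004, 0.063, 0.998], [-0.032, 0.998, -0.063], [-0.999, -0.032, 0.006]]
contact_force: [0.2, -0.4, -1.1]
width: 0.0008
```

View pics/s13.png

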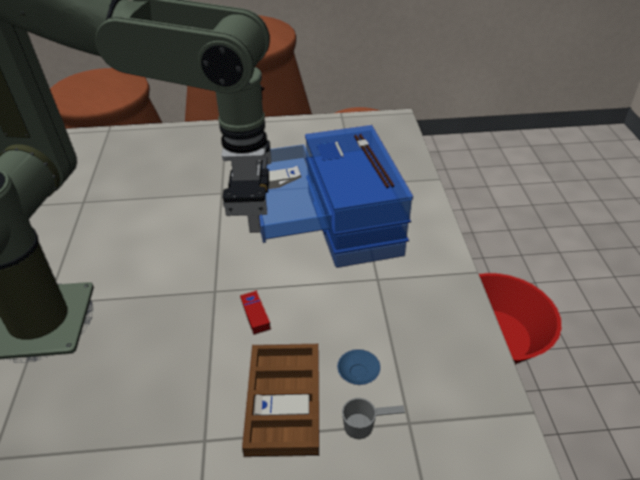

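View pics/t13.png

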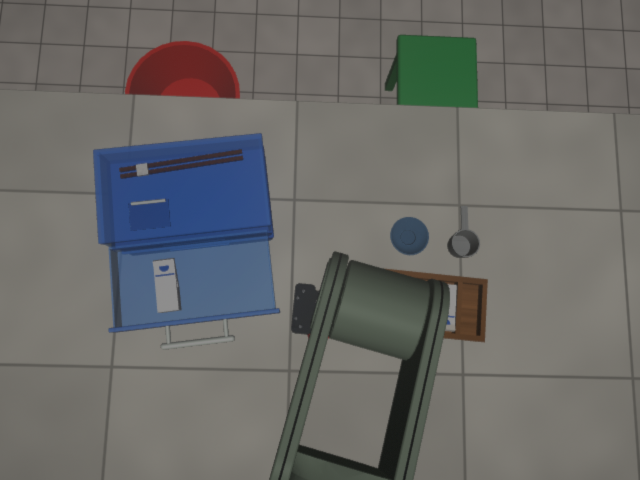

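Weight A lies in the drawer at top (166,286). Weight B is still in its well at side (283,404), with its dot at about (0.4735,-0.2708).

```bash
python3 -m inch '[[0,-4,0,0.5,0,0,0],[0,-8,0,1,0,0,0],[0,-12,0,1.5,0,-0.6,0],[-0.2,-16,0,1.8,0,-0.6,0],[-0.2,-20,-2,1.8,0,-0.6,0],[-0.2,-22.6,-5,1.8,0,-0.6,0],[-0.2,-22.6,-9,1.8,0,-0.6,0],[-0.2,-22.6,-13,1.8,0,-0.6,0]]'; python3 -m inch '[[0,0,-2,0,0,0,0],[0,0,-4,0,0,0,0],[0,0,-5,0,0,0,0],[0,0,-6,0,0,0,0],[0,0,-6,0,0,0,0],[0,0,-6,0,0,0,0],[0,0,-6,0,0,0,0],[0,0,-6,0,0,0,0]]'
```

```text
time_s: 31.45
eef_pos: [0.4742, -0.2729, 0.0822]
tcp_rot: [[0.004, 0.079, 0.997], [-0.002, 0.997, -0.079], [-1.0, -0.002, 0.005]]
contact_force: [0.4, 0.1, 0.1]
width: 0.0002
time_s: 32.25
eef_pos: [0.475, -0.2735, 0.0233]
tcp_rot: [[0.006, 0.079, 0.997], [-0.004, 0.997, -0.079], [-1.0, -0.003, 0.006]]
contact_force: [-0.8, -0.5, -0.0]
width: 0.0005
```

```bash
python3 -m inch '[[-0.1,0.2,-0.8,0,0,0,0],[-0.1,0.2,-1.6,0,0,0,0],[-0.1,0.2,-2,0,0,0,0],[-0.1,0.2,-2.3,0,0,0,0],[-0.1,0.2,-2.6,0,0,0,0],[-0.1,0.2,-2.8,0,0,0,0],[-0.1,0.2,-3.0,0,0,0,0],[-0.1,0.2,-3.1,0,0,0,0]]';python3 -m inch '[[0,0,-0.1,0,0,0,0],[0,0,-0.1,0,0,0,0],[0,0,2,0,0,0,0],[0,0,4,0,0,0,0],[0,0,6,0,0,0,0.6],[2,0,6,0,0,0,0.6],[4,-0.2,6,0,0,0,0.6],[5.8,-0.3,6,0,0,0,0.6]]' 40; python3 -c "
from h import *
shot('side','s14',(205,310,345,450),5);shot('top','t14',(360,240,500,360),5)"
```

```text
time_s: 33.05
eef_pos: [0.4734, -0.2715, -0.0067]
tcp_rot: [[0.004, 0.079, 0.997], [-0.003, 0.997, -0.079], [-1.0, -0.003, 0.005]]
contact_force: [-6.1, 3.0, 13.9]
width: 0.0004
time_s: 33.85
eef_pos: [0.5329, -0.2749, 0.054]
tcp_rot: [[0.006, 0.079, 0.997], [-0.004, 0.997, -0.079], [-1.0, -0.004, 0.007]]
contact_force: [-0.1, -0.6, -0.3]
width: 0.0294
```

View pics/s14.png

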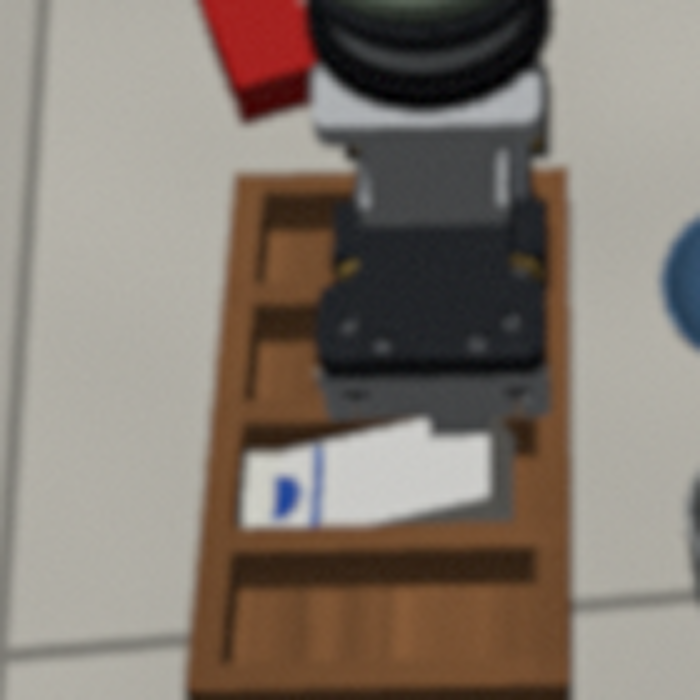

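View pics/t14.png

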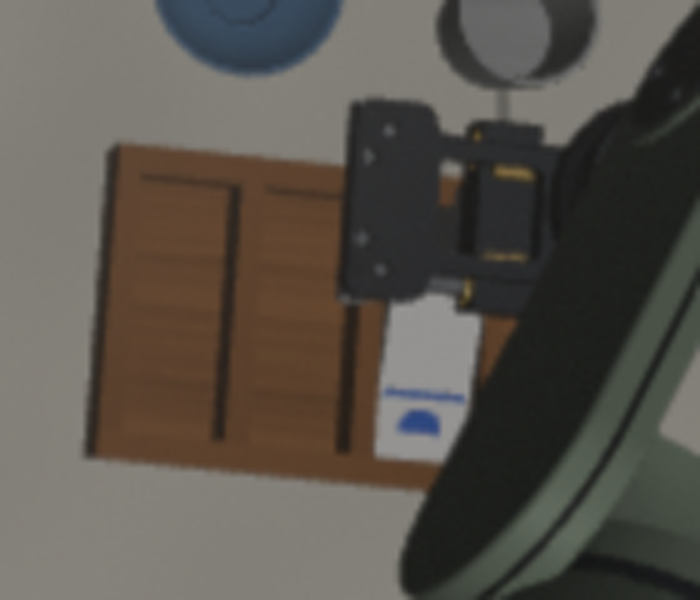

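Weight B is tipped: thick end at side crop (490,470), with the gripper above it. Descend and pinch.

```bash
python3 -m inch '[[-0.1,0,0,0,0,0,0.6],[-0.1,0,0,0,0,0,0.6],[-0.1,0,-1,0,0,0,0.6],[-0.1,0,-2,0,0,0,0.6],[-0.1,0,-3,0,0,0,0.6],[-0.1,0,-4,0,0,0,0.6],[-0.1,0,-4.6,0,0,0,0.6],[-0.1,0,-4.9,0,0,0,0.6]]';python3 -m inch '[[0,0,0,0,0,0,0.2],[0,0,0,0,0,0,0.2],[0,0,0,0,0,0,0.2],[0,0,0,0,0,0,0.2],[0,0,0,0,0,0,0.2],[0,0,0,0,0,0,0.2],[0,0,1,0,0,0,0.2],[0,0,2,0,0,0,0.2]]' 50;  python3 -c "
from h import *
shot('side','s15',(205,290,345,430),5)"
```

```text
time_s: 34.75
eef_pos: [0.532, -0.2745, 0.0035]
tcp_rot: [[0.006, 0.078, 0.997], [-0.003, 0.997, -0.077], [-1.0, -0.003, 0.006]]
contact_force: [-0.7, 0.4, 0.3]
width: 0.0565
time_s: 35.55
eef_pos: [0.5318, -0.2743, 0.0239]
tcp_rot: [[0.005, 0.078, 0.997], [-0.003, 0.997, -0.078], [-1.0, -0.002, 0.005]]
contact_force: [0.8, 0.3, -1.0]
width: 0.0378
```

View pics/s15.png

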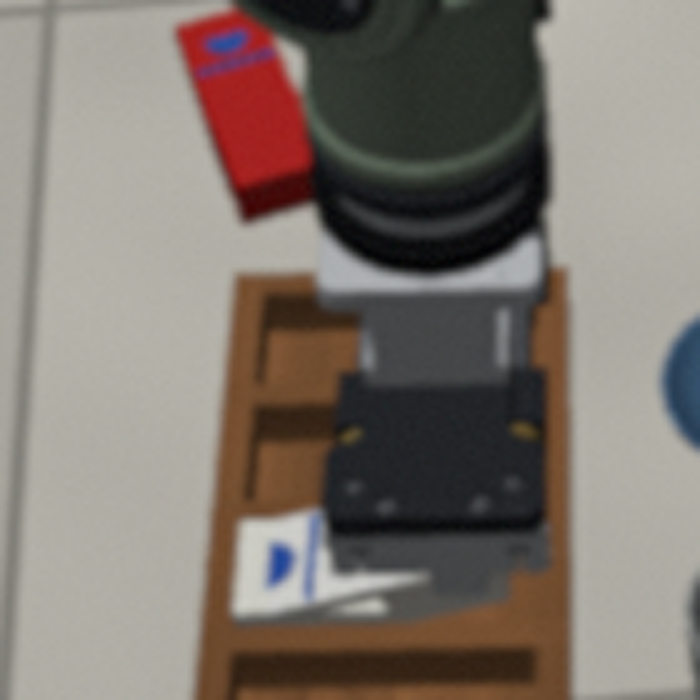

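```bash
python3 -m inch '[[0,0,2,0,0,0,0.2],[0,0,5,0,0,0,0.2],[0,0,8,0,0,0,0.2],[0,0,11,0,0,0,0.2],[0,1.5,14,0,0,0,0.2],[0,4,17,0,0,0,0.2],[0,7,17.5,0,0,0,0.2],[0,10,17.5,0,0,0,0.2]]' 50;python3 -m inch '[[0.3,3,0,0,0,2,0.2],[0.6,6,0,0,0,4,0.2],[0.9,9.5,0,0,0,6,0.2],[1.2,13,0,0,0,8,0.2],[1.5,16.5,0,0,0,10,0.2],[1.8,20,0,0,0,12,0.2],[2.1,23.5,0,0,0,12.5,0.2],[2.4,27,0,0,0,12.5,0.2]]' ;python3 -c "
from h import *
shot('side','s16',(170,80,370,280),4)"
```

```text
time_s: 36.4
eef_pos: [0.534, -0.1752, 0.2043]
tcp_rot: [[0.012, 0.078, 0.997], [-0.007, 0.997, -0.078], [-1.0, -0.006, 0.012]]
contact_force: [-0.6, 0.6, -1.6]
width: 0.0372
time_s: 37.2
eef_pos: [0.5576, 0.096, 0.2049]
tcp_rot: [[0.013, -0.139, 0.99], [-0.005, 0.99, 0.14], [-1.0, -0.007, 0.013]]
contact_force: [-0.3, -1.3, -1.3]
width: 0.0372
```

View pics/s16.png

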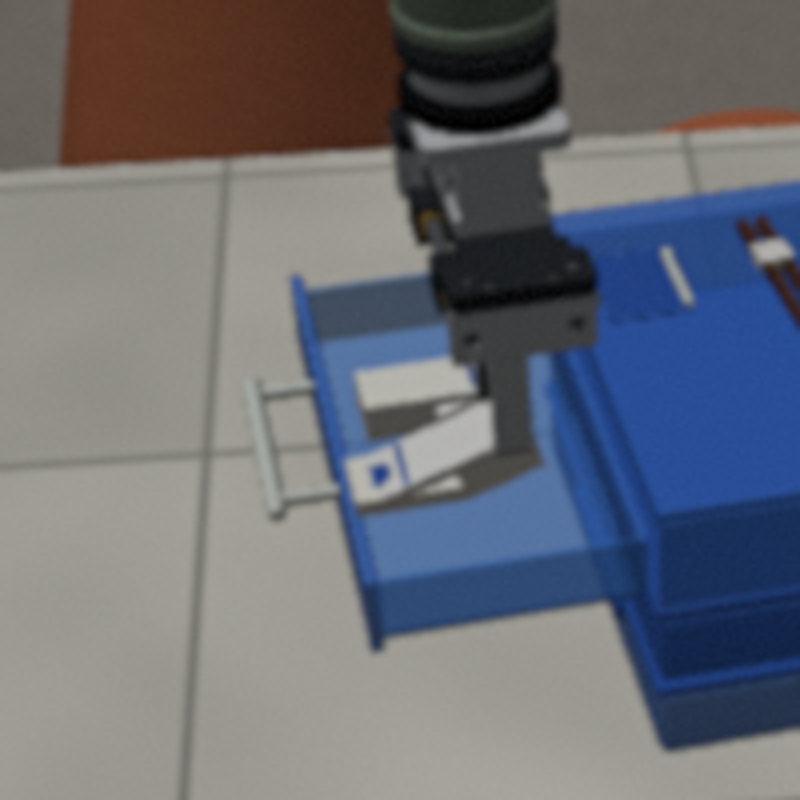

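```bash
python3 -m inch '[[0,3,0,0,0,0,0.2],[0,6,0,-0.7,5,0,0.2],[0,8.2,0,-1.4,10,0,0.2],[0,8.2,0,-2.1,15,0,0.2],[0,8.2,0,-2.8,20,0,0.2],[0,8.2,0,-2.8,20.3,0,0.2],[0,8.2,-2,-2.8,20.3,0,0.2],[0,8.2,-3,-2.8,20.3,0,0.2]]' ; python3 -c "
from h import *
shot('side','s17',(170,80,370,280),4)"
```

```text
time_s: 38.05
eef_pos: [0.557, 0.1832, 0.1741]
tcp_rot: [[-0.334, -0.143, 0.932], [-0.048, 0.99, 0.135], [-0.941, 0.001, -0.337]]
contact_force: [0.5, 0.8, -2.1]
width: 0.0372
```

View pics/s17.png

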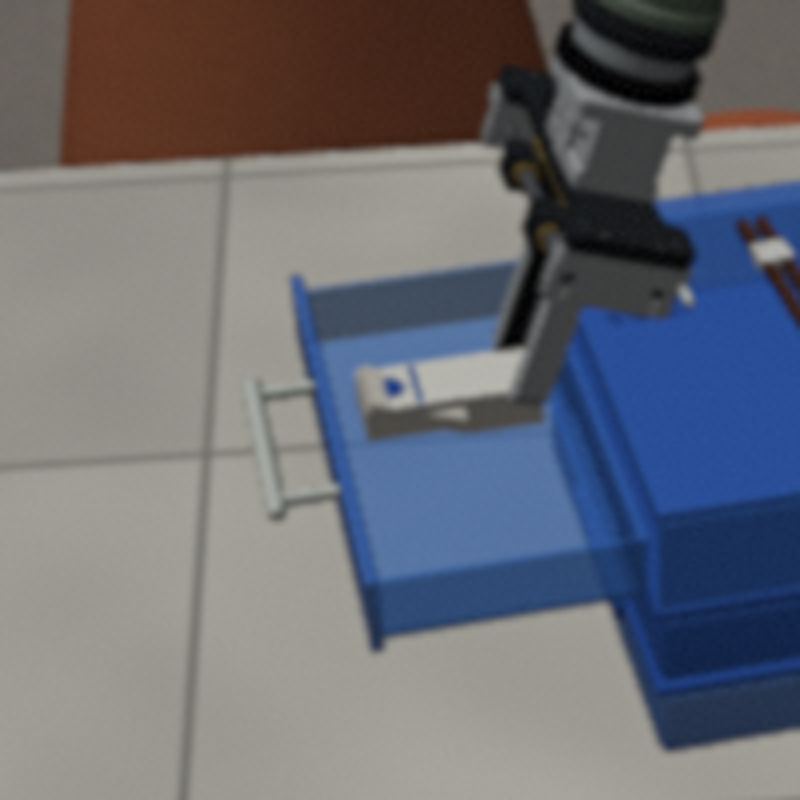

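```bash
python3 -m inch '[[0,-0.2,-1,0,0,0,0.2],[0,-0.4,-2,0,0,0,0.2],[0,-0.4,-3,0,0,0,0.2],[0,-0.4,-4,0,0,0,0.2],[0,-0.4,-5,0,0,0,0.2],[0,-0.4,-5.6,0,0,0,0.2],[0,-0.4,-5.8,0,0,0,0.2],[0,-0.4,-5.8,0,0,0,0.2]]'
```

```text
time_s: 38.9
eef_pos: [0.5557, 0.1791, 0.1142]
tcp_rot: [[-0.338, -0.143, 0.93], [-0.048, 0.99, 0.135], [-0.94, 0.001, -0.341]]
contact_force: [-0.4, 0.1, -1.4]
width: 0.037
```

```bash
python3 -m inch '[[0,0,-0.1,0,0,0,0.2],[0,0,-0.2,0,0,0,0.2],[0,0,-0.3,0,0,0,0.2],[0,0,-0.4,0,0,0,0.2],[0,0,-0.4,0,0,0,0.2],[0,0,-0.4,0,0,0,0.2],[0,0,-0.4,0,0,0,0.2],[0,0,-0.4,0,0,0,0.2]]'; python3 -c "
from h import *
shot('side','s18',(170,80,370,280),4)"
```

```text
time_s: 39.7
eef_pos: [0.5557, 0.1791, 0.1103]
tcp_rot: [[-0.337, -0.143, 0.93], [-0.048, 0.99, 0.135], [-0.94, 0.001, -0.341]]
contact_force: [0.2, -0.2, -1.3]
width: 0.0372
```

View pics/s18.png

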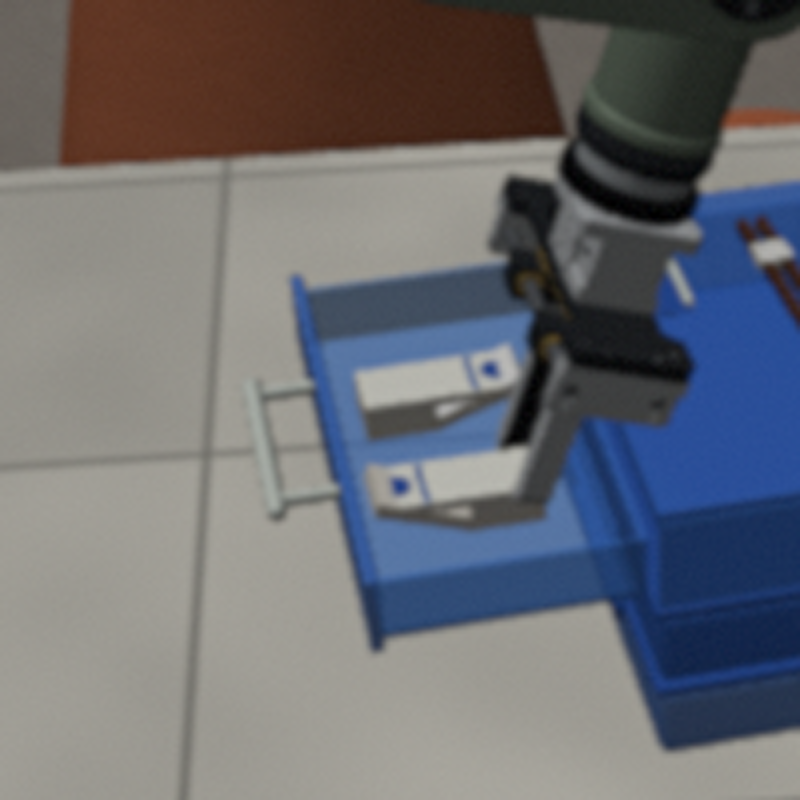

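Weight B hangs just above the floor beside A, which lies flat. Lowering until it touches.

```bash
python3 -m inch '[[0,0,-0.1,0,0,0,0.2],[0,0,-0.1,0,0,0,0.2],[0,0,-0.2,0,0,0,0.2],[0,0,-0.2,0,0,0,0.2],[0,0,-0.3,0,0,0,0.2],[0,0,-0.3,0,0,0,0.2],[0,0,-0.3,0,0,0,0.2],[0,0,-0.3,0,0,0,0.2]]'
```

```text
time_s: 40.55
eef_pos: [0.5558, 0.1792, 0.1084]
tcp_rot: [[-0.337, -0.143, 0.93], [-0.048, 0.99, 0.135], [-0.94, 0.001, -0.341]]
contact_force: [-1.8, -0.6, 5.4]
width: 0.0372
```

```bash
python3 -m inch '[[0,0,0,0,0,0,0.5],[0,0,0,0,0,0,0.55],[0,0,0,0,0,0,0.55],[0.7,0.1,1.9,0,0,0,0.55],[1.4,0.2,3.8,0,0,0,0.55],[2.1,0.3,5.6,0,0,0,0.55],[2.8,0.4,7.5,0,0,0,0.55],[3.2,0.5,9.3,0,0,0,0.55]]';  python3 -m inch '[[-3,-1,1,0.7,-5,0,0.5],[-7,-2,1,1.4,-10,0,0.4],[-11,-3,1,2.1,-15,-8,0.3],[-15,-3,1,2.8,-20,-16,0.3],[-19,-3,1,2.8,-20,-24,0.3],[-20,-3,1,2.8,-20,-32,0.3],[-20,-3,1,2.8,-20,-40,0.3],[-20,-3,1,2.8,-20,-48,0.3]]'; python3 -c "
from h import *
shot('side','s19',(170,80,370,280),4);shot('top','t19')"
```

```text
time_s: 41.35
eef_pos: [0.5881, 0.1841, 0.2016]
tcp_rot: [[-0.337, -0.143, 0.93], [-0.048, 0.99, 0.135], [-0.94, 0.001, -0.341]]
contact_force: [0.7, -0.4, 0.1]
width: 0.0514
time_s: 42.15
eef_pos: [0.3876, 0.1541, 0.2117]
tcp_rot: [[0.062, 0.628, 0.776], [0.128, 0.766, -0.63], [-0.99, 0.138, -0.033]]
contact_force: [-0.2, 0.4, -0.7]
width: 0.0284
```

View pics/s19.png

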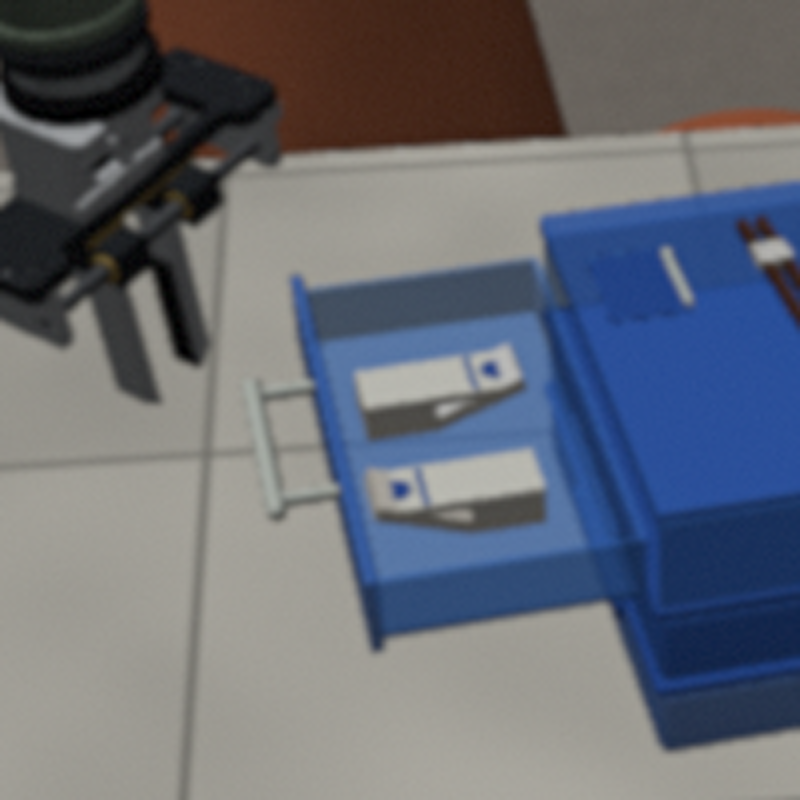

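View pics/t19.png

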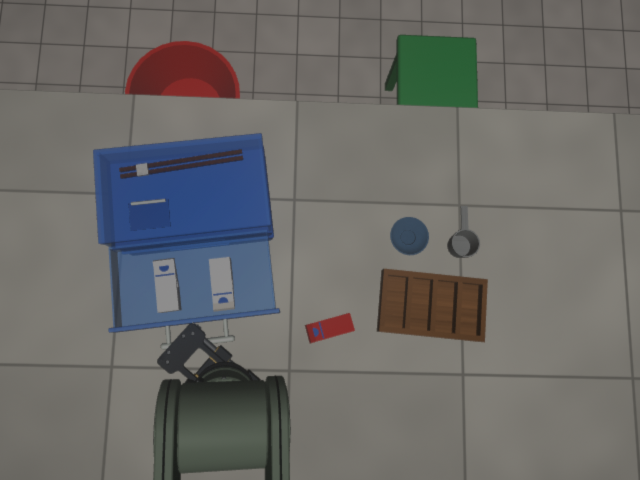

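Both weights lie flat side by side at top (166,286) and (222,284), and the board is empty. Next I work out the rotation back to the handle grasp.

```bash
python3 -c "
from h import *
from scipy.spatial.transform import Rotation as R
o=bot.observe()
a=.139
T=np.array([[0,np.cos(a),np.sin(a)],[0,np.sin(a),-np.cos(a)],[-1,0,0]])
print((R.from_matrix(T@o['tcp_rot'].T)).as_rotvec(degrees=True).round(1), (np.array([.4236,.2095,.105])-o['eef_pos'])*100)
"
```

```text
[ -5.6   6.1 -43.1] [  3.60912075   5.57427305 -10.64867518]
```

```bash
python3 -m inch '[[0.6,0.9,0,-0.9,1,-7,0.3],[1.2,1.8,0,-1.9,2,-14,0.3],[1.8,2.8,0,-2.8,3,-21.5,0.3],[2.4,3.7,0,-3.7,4,-28.7,0.3],[3,4.6,0,-4.7,5,-36,0.3],[3.6,5.6,0,-5.6,6.1,-43.1,0.3],[3.6,5.6,-2,-5.6,6.1,-43.1,0.3],[3.6,5.6,-4,-5.6,6.1,-43.1,0.3]]' 20; python3 -c "
from h import *
shot('side','s20',(170,80,370,280),4)"
```

```text
time_s: 43.05
eef_pos: [0.4246, 0.2106, 0.1712]
tcp_rot: [[0.001, 0.99, 0.142], [0.001, 0.142, -0.99], [-1.0, 0.001, -0.001]]
contact_force: [0.3, 0.1, -0.1]
width: 0.0284
```

View pics/s20.png

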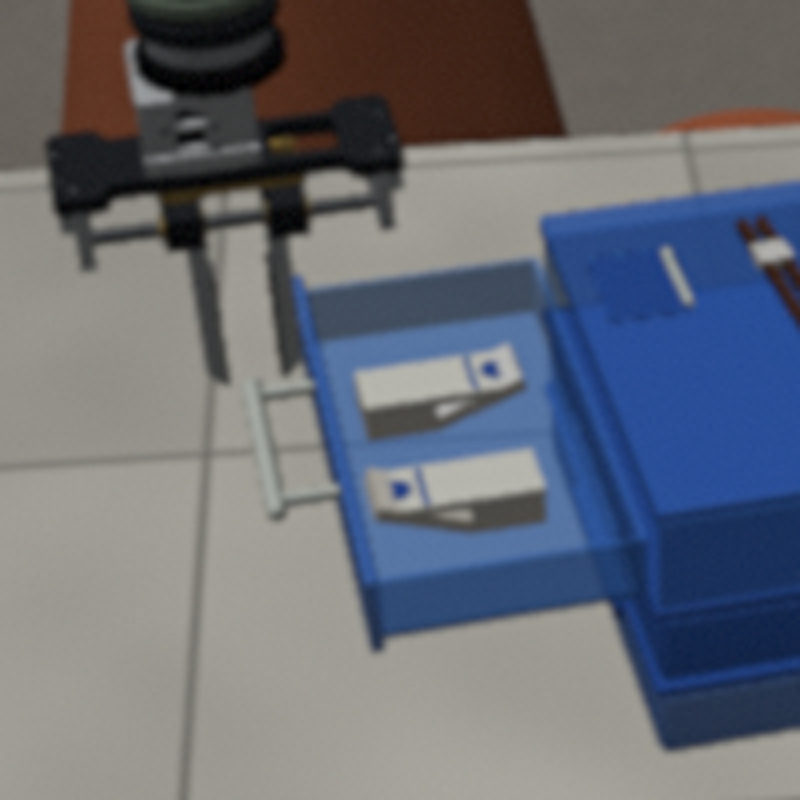

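```bash
python3 -m inch '[[-0.1,-0.1,-1.5,0,0,0,0.3],[-0.1,-0.1,-3,0,0,0,0.3],[-0.1,-0.1,-4.5,0,0,0,0.3],[-0.1,-0.1,-6,0,0,0,0.3],[-0.1,-0.1,-6.6,0,0,0,0.3],[-0.1,-0.1,-6.6,0,0,0,0.3],[-0.1,-0.1,-6.6,0,0,0,0],[-0.1,-0.1,-6.6,0,0,0,0]]' 20; python3 -m inch '[[0,0,0,0,0,0,0],[0,0,0,0,0,0,0],[0.3,0.04,0,0,0,0,0],[0.8,0.11,0,0,0,0,0],[1.5,0.21,0,0,0,0,0],[2.3,0.32,0,0,0,0,0],[3.1,0.43,0,0,0,0,0],[3.9,0.55,0,0,0,0,0]]'
```

```text
time_s: 43.9
eef_pos: [0.4213, 0.2088, 0.102]
tcp_rot: [[-0.004, 0.99, 0.142], [-0.001, 0.142, -0.99], [-1.0, -0.005, 0.0]]
contact_force: [3.7, 0.4, -0.8]
width: 0.0157
time_s: 44.7
eef_pos: [0.4614, 0.2145, 0.1024]
tcp_rot: [[-0.004, 0.99, 0.142], [-0.001, 0.142, -0.99], [-1.0, -0.004, 0.0]]
contact_force: [-2.0, -0.1, 5.3]
width: 0.0105
```

Gripped on the bar (10.5 mm) and moving. Continuing home, to x of about 0.571.

```bash
python3 -m inch '[[0.8,0.11,0,0,0,0,0],[1.6,0.22,0,0,0,0,0],[2.4,0.34,0,0,0,0,0],[3.2,0.45,0,0,0,0,0],[4,0.56,0,0,0,0,0],[4.8,0.67,0,0,0,0,0],[5.6,0.79,0,0,0,0,0],[6.4,0.9,0,0,0,0,0]]'; python3 -m inch '[[0.8,0.11,0,0,0,0,0],[1.6,0.22,0,0,0,0,0],[2.4,0.34,0,0,0,0,0],[3.1,0.43,0,0,0,0,0],[3.7,0.52,0,0,0,0,0],[4.1,0.57,0,0,0,0,0],[4.4,0.62,0,0,0,0,0],[4.6,0.65,0,0,0,0,0]]'
```

```text
time_s: 45.5
eef_pos: [0.526, 0.2237, 0.1024]
tcp_rot: [[-0.004, 0.99, 0.142], [-0.0, 0.142, -0.99], [-1.0, -0.004, -0.0]]
contact_force: [-2.4, 2.0, 3.3]
width: 0.01
time_s: 46.3
eef_pos: [0.5714, 0.2302, 0.1024]
tcp_rot: [[-0.006, 0.99, 0.142], [-0.001, 0.142, -0.99], [-1.0, -0.006, -0.0]]
contact_force: [-6.8, 0.0, 6.7]
width: 0.0101
```

```bash
python3 -m inch '[[0.1,0.01,0,0,0,0,0],[0.2,0.03,0,0,0,0,0],[0.3,0.04,0,0,0,0,0],[0.4,0.06,0,0,0,0,0],[0.5,0.07,0,0,0,0,0],[0.5,0.07,0,0,0,0,0],[0.5,0.07,0,0,0,0,0],[0.5,0.07,0,0,0,0,0]]'; python3 -c "
from h import *
shot('side','s21',(240,80,440,280),4)"
```

```text
time_s: 47.1
eef_pos: [0.571, 0.2302, 0.1024]
tcp_rot: [[-0.017, 0.99, 0.143], [-0.003, 0.143, -0.99], [-1.0, -0.017, 0.001]]
contact_force: [-12.7, -0.8, 11.9]
width: 0.0106
```

View pics/s21.png

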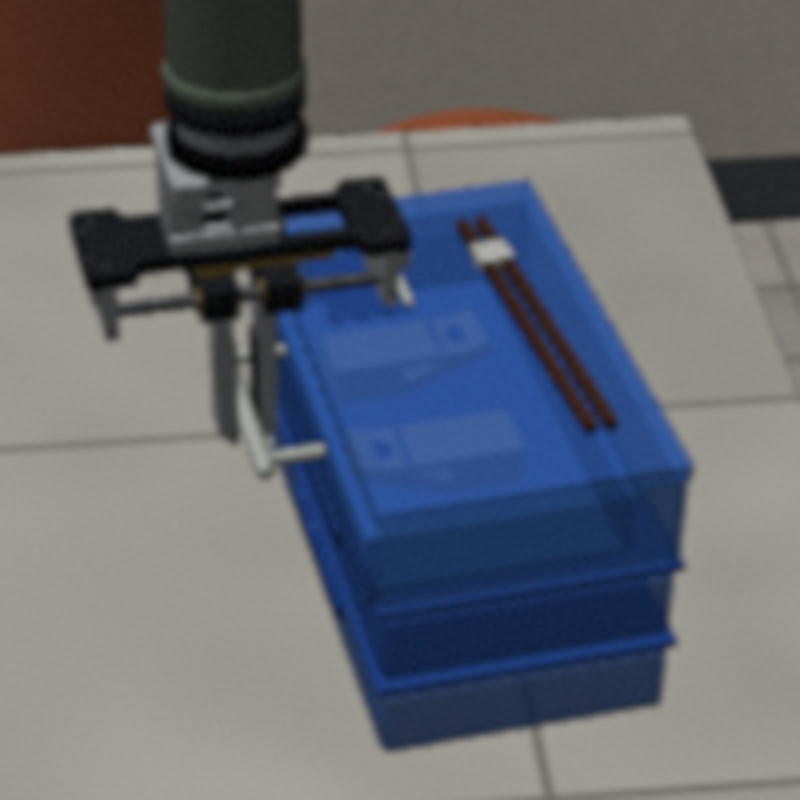

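Home against its stop, with both weights visible through the lid. Release and lift away, then check.

```bash
python3 -m inch '[[0,0,0,0,0,0,0.25],[0,0,0,0,0,0,0.25],[0,0,0,0,0,0,0.25],[0,0,1.5,0,0,0,0.25],[0,0,3,0,0,0,0.25],[0,0,5,0,0,0,0.25],[0,0,7,0,0,0,0.25],[0,0,10,0,0,0,0.25]]'; python3 -m inch '[[-4,-2,0,0,0,0,0.3],[-8,-5,0,0,0,0,0.3],[-12,-8,0,0,0,0,0.3],[-16,-12,0,0,0,0,0.3],[-20,-16,0,0,0,0,0.3],[-20,-20,0,0,0,0,0.3],[-20,-20,0,0,0,0,0.3],[-20,-20,0,0,0,0,0.3]]'; python3 -c "
from h import *
shot('side','s22');shot('top','t22')
crop('pics/t22_full.png','pics/t22c.png',(85,125,285,275),4)
a=cv2.imread('pics/top0.png').astype(int);b=cv2.imread('pics/t22_full.png').astype(int)
print(np.abs(a-b)[250:275,150:235].max(), np.abs(a-b)[250:275,150:235].mean(),np.abs(a-b)[205:260,385:485].mean())"
```

```text
time_s: 47.95
eef_pos: [0.5707, 0.2299, 0.2036]
tcp_rot: [[-0.018, 0.99, 0.143], [-0.003, 0.143, -0.99], [-1.0, -0.018, 0.001]]
contact_force: [0.7, -0.2, -0.0]
width: 0.0234
time_s: 48.75
eef_pos: [0.3718, 0.0288, 0.2054]
tcp_rot: [[-0.014, 0.99, 0.139], [-0.004, 0.139, -0.99], [-1.0, -0.014, 0.002]]
contact_force: [1.0, 0.9, 0.5]
width: 0.0281
27 6.649098039215686 4.3818787878787875
```

View pics/s22.png

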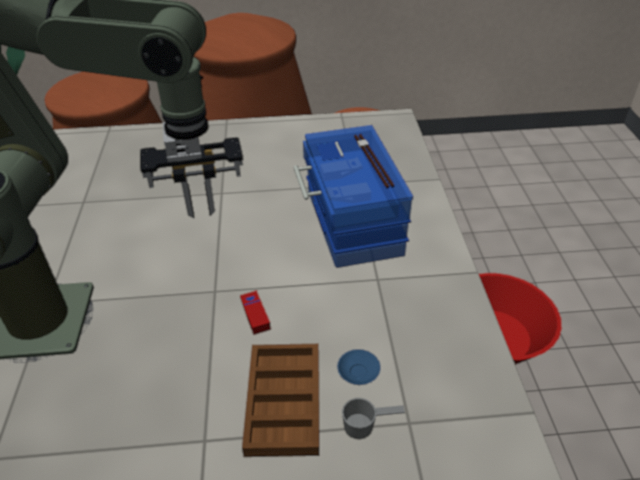

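View pics/t22c.png

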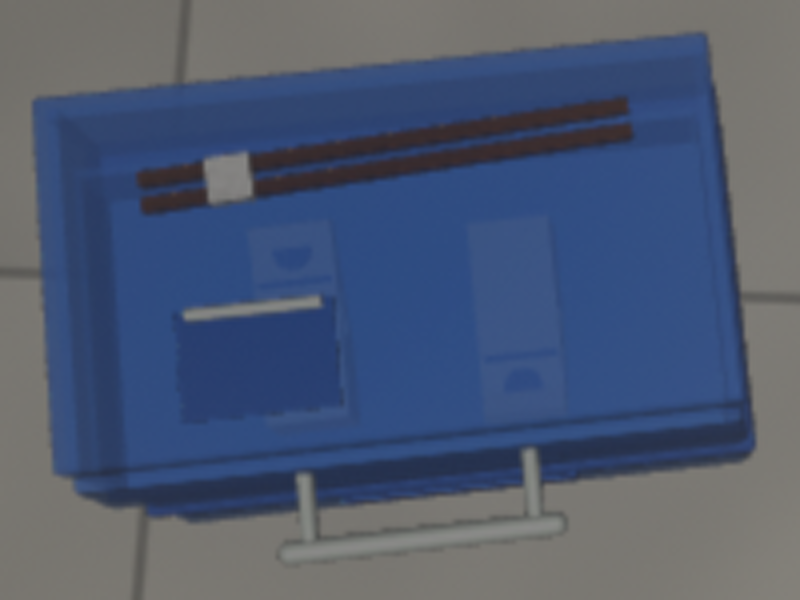

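The bar lies at, or about 1 px further in than, its starting place. Both weights lie flat and apart under the lid, and the bystanders are unmoved. Handing in.

```bash
python3 -c "
from workcell import bot
print(bot.finish_job())"
```

```text
the job is handed in; nothing more can be done
None
```

The job is done and handed in at about 49 s of the 210 s allowed. I pulled the top drawer out to its stop, moved both weights from the board into it and pushed it home. Only two weights were present, in the two middle wells. Each was tipped by its dot and pinched by its thick end.

**Last checks**
- **Weights:** with the drawer still open, both lay flat on its floor, well apart. After closing, both still showed through the lid, side by side.
- **Drawer:** it met its inner stop at about 13 N. The handle is back where it started, or about 1 px (1–2 mm) further in.
- **Everything else:** the board is empty, and the dish, cup, chopsticks and red block look unmoved. The arm ended clear of everything.

**What failed or disagreed**
- **First handle grasp missed:** the fingers closed above the bar and nothing moved. A gentle touch on the bare table showed the reported tool tip about 27 mm too low. I corrected for this from then on, and camera and contact checks agreed.
- **Disturbances:** I saw no sign of a weight being knocked aside or the grip slackening.

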